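Weigh out spacer rings on the sprung scale

TASK

Make up the kit's weight: take the steel rings from the rubber mat one at a time, thread each over the upright post on the scale's pan and lower it until it lies flat, watching the pointer, until it comes to rest in the green band with your hands off. The post was clamped by eye somewhere along its slot, so feel for it lightly: the scale must never bear more than about a kilogram, pressing and knocks included, so lower the rings gently and do not drop them. Leave the rings you do not need on the mat and everything else where it stands.

Things in the scene. Friction and masses are not known exactly. Their poses are not given: they have to be found in the camera images.
- scale: blue spring scale, fixed to the table. Origin: on the table under the middle of its 130 x 150 mm housing, 55 mm tall. On its +x side a lower block (110 mm long, 42 mm tall) carries a flat dial facing up, 96 mm across, centred 105 mm from the origin along the scale's x, with a red pointer and a green band. A sprung steel pan stands above the housing
- pan: the scale's steel pan, 110 (x) x 160 (y) x 6 mm, axes as the scale's. Origin: on its top surface, at the slot's middle; the pan reaches 50 mm from there to -y and 110 mm to +y. Top about 80 mm above the table when unladen. It sinks 1 mm for each 0.5 N (about 2 mm a ring), to a hard stop 14 mm below its unladen height (no tin, no rings)
- tin (a point): closed grey tin fixed on the pan, 55 mm across, 40 mm tall; this point is the centre of its underside, 78 mm along the pan's y from the slot's middle. It stays there; its unknown weight already counts on the scale
- slot_mid (a point): middle of the slot in the pan's top surface, riding with the pan; x along the slot, z up. An upright brass post, 14 mm across, its flat tip 42 mm above the pan (plain edge, no chamfer), is clamped in the slot, its axis up to 12 mm from this point either way along x and 0 in y; where is not measured and differs each time. Pushing does not shift it
- pointer (a joint): the scale's pointer, in rad, growing clockwise seen from above with the load on the pan, 0.7 rad for 100 g (also moves if the pan is pressed); 0 is the pan without tin and rings. The green band runs from 2.31 to 3.08 rad. It settles within 0.5 s. At the start it stands short of the band by the weight of two or three rings
- mat: grey-black rubber mat fixed to the table, 230 x 230 x 4 mm, on which the four rings lie in a loose two by two pattern about 100 mm apart along the mat's x and y. Origin: centre of its underside; its top is 4 mm above the table
- ring0: steel spacer ring lying flat, outer diameter 40 mm, bore 16.5 mm, 12 mm thick, about 100 g (each a few per cent different). Origin: centre of its underside, z up. All four are alike and any may be used
- ring1: steel spacer ring lying flat, outer diameter 40 mm, bore 16.5 mm, 12 mm thick, about 100 g (each a few per cent different). Origin: centre of its underside, z up. All four are alike and any may be used
- ring2: steel spacer ring lying flat, outer diameter 40 mm, bore 16.5 mm, 12 mm thick, about 100 g (each a few per cent different). Origin: centre of its underside, z up. All four are alike and any may be used
- ring3: steel spacer ring lying flat, outer diameter 40 mm, bore 16.5 mm, 12 mm thick, about 100 g (each a few per cent different). Origin: centre of its underside, z up. All four are alike and any may be used
- plug: orange plastic plug standing in the middle of the mat, 18 mm across, 16 mm tall, not part of the job; origin at the centre of its underside
- screwdriver: yellow-handled screwdriver lying on the table between mat and scale, 190 mm long, not part of the job
- tape: roll of yellow tape lying flat, 72 mm across, 22 mm tall, not part of the job
- tinA: paint tin with a white label, 84 mm across, 100 mm tall, not part of the job
- tinB: small dark paint tin with a yellow label, 72 mm across, 80 mm tall, not part of the job
- mug: white mug, 80 mm across, 90 mm tall, not part of the job
There are look-alikes about, which are no part of the job. Leave any pink or turquoise look-alike of the ring1 alone.

How it is judged (in metres and radians):
On the way:
1. a first ring lies flat on the pan, threaded on the post, and is let go while the pointer is still short of the green band ((((horizontal distance between ring0 and slot_mid below 0.017 m and z of ring0 in the frame of slot_mid between -0.004 and 0.04 m and angle between ring0's own z axis and vertical below 0.08 rad) and contact force between the fingers and ring0 below 0.05 N) or ((horizontal distance between ring1 and slot_mid below 0.017 m and z of ring1 in the frame of slot_mid between -0.004 and 0.04 m and angle between ring1's own z axis and vertical below 0.08 rad) and contact force between the fingers and ring1 below 0.05 N) or ((horizontal distance between ring2 and slot_mid below 0.017 m and z of ring2 in the frame of slot_mid between -0.004 and 0.04 m and angle between ring2's own z axis and vertical below 0.08 rad) and contact force between the fingers and ring2 below 0.05 N) or ((horizontal distance between ring3 and slot_mid below 0.017 m and z of ring3 in the frame of slot_mid between -0.004 and 0.04 m and angle between ring3's own z axis and vertical below 0.08 rad) and contact force between the fingers and ring3 below 0.05 N)) and value of joint pointer below 2.27 rad), for 0.1 s.
At the end, for the whole second after the job is handed in: the pointer rests in the green band (between 2.27 and 3.12 rad), every ring is either threaded on the post (within 17 mm of the slot middle sideways, flat within 0.08 rad, its underside no more than 40 mm above the pan) or flat on the mat (within 140 mm of its middle), all let go and still (value of joint pointer between 2.27 and 3.12 rad and velocity of joint pointer between -0.1 and 0.1 rad/s and ((horizontal distance between ring0 and slot_mid below 0.017 m and z of ring0 in the frame of slot_mid between -0.004 and 0.04 m and angle between ring0's own z axis and vertical below 0.08 rad) or (horizontal distance between ring0 and mat below 0.14 m and z of ring0 in the frame of mat below 0.01 m)) and contact force between the fingers and ring0 below 0.05 N and linear speed of each of ring0, ring1, ring2, ring3 below 0.02 m/s and ((horizontal distance between ring1 and slot_mid below 0.017 m and z of ring1 in the frame of slot_mid between -0.004 and 0.04 m and angle between ring1's own z axis and vertical below 0.08 rad) or (horizontal distance between ring1 and mat below 0.14 m and z of ring1 in the frame of mat below 0.01 m)) and contact force between the fingers and ring1 below 0.05 N and ((horizontal distance between ring2 and slot_mid below 0.017 m and z of ring2 in the frame of slot_mid between -0.004 and 0.04 m and angle between ring2's own z axis and vertical below 0.08 rad) or (horizontal distance between ring2 and mat below 0.14 m and z of ring2 in the frame of mat below 0.01 m)) and contact force between the fingers and ring2 below 0.05 N and ((horizontal distance between ring3 and slot_mid below 0.017 m and z of ring3 in the frame of slot_mid between -0.004 and 0.04 m and angle between ring3's own z axis and vertical below 0.08 rad) or (horizontal distance between ring3 and mat below 0.14 m and z of ring3 in the frame of mat below 0.01 m)) and contact force between the fingers and ring3 below 0.05 N); the robot touches nothing.
It fails at once if the scale's pan, post or tin is loaded with more than 12 N in all (weights, pressing, knocks) (contact force between scale and anything else above 12 N).
It fails at once if two rings are carried at once (((contact force between the fingers and ring1 above 1 N and z of ring1 in the frame of mat above 0.03 m and horizontal distance between ring1 and slot_mid above 0.05 m) and (contact force between the fingers and ring0 above 1 N and z of ring0 in the frame of mat above 0.03 m and horizontal distance between ring0 and slot_mid above 0.05 m)) or ((contact force between the fingers and ring2 above 1 N and z of ring2 in the frame of mat above 0.03 m and horizontal distance between ring2 and slot_mid above 0.05 m) and (contact force between the fingers and ring0 above 1 N and z of ring0 in the frame of mat above 0.03 m and horizontal distance between ring0 and slot_mid above 0.05 m)) or ((contact force between the fingers and ring2 above 1 N and z of ring2 in the frame of mat above 0.03 m and horizontal distance between ring2 and slot_mid above 0.05 m) and (contact force between the fingers and ring1 above 1 N and z of ring1 in the frame of mat above 0.03 m and horizontal distance between ring1 and slot_mid above 0.05 m)) or ((contact force between the fingers and ring3 above 1 N and z of ring3 in the frame of mat above 0.03 m and horizontal distance between ring3 and slot_mid above 0.05 m) and (contact force between the fingers and ring0 above 1 N and z of ring0 in the frame of mat above 0.03 m and horizontal distance between ring0 and slot_mid above 0.05 m)) or ((contact force between the fingers and ring3 above 1 N and z of ring3 in the frame of mat above 0.03 m and horizontal distance between ring3 and slot_mid above 0.05 m) and (contact force between the fingers and ring1 above 1 N and z of ring1 in the frame of mat above 0.03 m and horizontal distance between ring1 and slot_mid above 0.05 m)) or ((contact force between the fingers and ring3 above 1 N and z of ring3 in the frame of mat above 0.03 m and horizontal distance between ring3 and slot_mid above 0.05 m) and (contact force between the fingers and ring2 above 1 N and z of ring2 in the frame of mat above 0.03 m and horizontal distance between ring2 and slot_mid above 0.05 m))).
It fails at once if something that is not part of the job is moved by more than 40 mm (the plug: 30 mm) (distance of plug from where it was at the start of the episode above 0.03 m or distance of any of screwdriver, tape, tinA, tinB, mug from where it was at the start of the episode above 0.04 m).
It also fails if it takes over 72 s, if anything falls off the work surface, if the arm or the gripper's body presses on something with over 40 N, if the wrist force passes 120 N, or if a joint passes its speed limit or range.

ROBOT

A 6-joint arm with a two-finger parallel gripper is mounted at the origin on the work surface. World frame = base frame: x ahead of the robot, y to its left, z up, the work surface at z = 0. Lengths are in mm, angles in rad, forces in N, time in s.
With the tool pointing down it reaches from about 350 to 875 mm from the base axis. Payload 4.2 kg.
Tool frame: the origin (TCP) lies midway between the tips of the shut fingers; the grasp point (between the pads) lies 19 mm behind it (arm.grip_point_offset is the distance from the TCP to the grasp point, in mm); z points along the fingers, x is the direction in which the jaws open and shut, and the axes are right-handed (so a half turn about z gives the same grasp; the last joint's range is limited). The gripper opens to 85 mm and grips with 20 to 120 N. Pads are 22 mm wide; open, the fingers measure 114 mm over their backs; the gripper's body (76 mm by 85 mm) begins 54 mm behind the grasp point. The pads swing forward as they close: fully open they stand 13 mm farther back than shut.
Start: joints at [-1.017, 0.385, 0.008, 0, -1.194, -0.259], TCP at [181.609, -598.011, 231.312] pointing down, gripper open.
Joint ranges: [-3.14, 3.14], [-1.21, 2.06], [-1.07, 1.41], [-3.16, 2.05], [-2.99, -0.16], [-3.1, 3.1]. Speed limits (rad/s): [2.79, 2.79, 3.14, 3.14, 3.14, 3.14].

INTERFACE

Orientations are given as a unit quaternion [x, y, z, w].
In Python, from bench import arm gives the robot as it stands.
- The arm moves only by the tool move_arm, never from a script. Its argument "targets" is a list of rows, each a list of 7 numbers: the shift along the tool's x, y, z in cm, then the turn, a rotation vector about the tool's x, y, z in degrees, then the closure in counts, from 0 (fully open) to 255 (shut). In form: [[x, y, z, wx, wy, wz, grip], ...]. A call has 1 to 20 rows; each row is the pose to reach, as a shift and turn from the pose commanded when the call began, along the tool's axes at that moment; what a row does not reach only later rows make up. A row lasts 1/8 s, in which the tool goes at most 62.5 mm and 10.7 degrees, less where a joint would pass 70% of its speed; a pose out of reach is approached as far as the arm can. A call with a gripper value outside its range is refused whole. The fingers move at their own pace and stop on an object; the grip force is fixed at half the most. Time passes only in rows, so rows that repeat a pose let the fingers close. It gives the time, the measured TCP pose, the force and the opening at its end, in the units of the state.
- arm.read_state(): the state, without advancing time (a new reading comes with each control period).
- arm.get_image(name): name is "side" or "top" or "wrist"; returns (picture, depth): 480x640x3 uint8, blue, green, red; 480x640 float32, mm along the optical axis (not along the pixel's ray), 0 where there is no reading.
- arm.camera_params(name): a dict with "mtx" (3x3 intrinsics, pixels), "dist" ([k1, k2, p1, p2, k3] as OpenCV has them; the pictures are not rectified), "world_to_cam" (4x4, takes a point from world to camera coordinates); the wrist camera has in their place "mount" (4x4, takes a point from camera to tool coordinates, whose origin is the TCP and whose axes are the tool frame's). Camera axes: x right, y down, z forward; pixel columns grow to the right and rows downward; lengths in mm; the calibration is good to about 2 mm. A picture is of the moment at which its call begins: read the wrist's pose just before it. camera_params takes no time and is no camera call.
- arm.job_done(): hands the job in, once; it reports no verdict.
Trained networks look in the newest picture that a camera, given by its name, has taken for a name from the list of things; names that differ only in an ending like _2 or _b are one class to them, and where a whole thing is asked for, a point or a joint stands for the part that bears it (a point fixed in the world has none). Each returns a list of dicts, best first, with "score" (0 to 1); they miss things now and then, are a little off and sometimes report something else, mostly with a low value. They report only what shows in the picture. A call takes as long as a camera call. They do not tell look-alikes from the thing itself.
- arm.search_frame(thing, camera): "bbox" ([left, top, right, bottom] in pixels, round what is visible of it).
- arm.tip_of(thing, camera): "uv" ([column, row] in pixels: a listed point, or the origin of a listed thing).
The state is a dict: "clock": time; "joints": joint angles; "joint_vel": joint speeds; "joint_efforts": joint torques, N m; "position": TCP position; "ee_rot": TCP orientation; "contact_force": force on the tool from outside, world axes, zero at the start; "wrist_torque": the same for the moment, N m; "gripper_width": finger opening in mm.
Only numpy, scipy, OpenCV 4.12 (cv2) and the standard library are available. Lean on these libraries where they do the work, as an engineer would, in place of code of your own. Each camera call takes 0.05 s, during which the arm holds its last target.

## Working session

There is one attempt and no reset: what is moved stays moved. The work goes in short steps, Python scripts to look and compute and a tool call to move; the robot and the scene stay as the last step left them, time stands still between calls to the robot, and variables do not carry over. Pictures are saved under pics/ and viewed, and the job is handed in when it is done.

Besides the shell and the picture viewer there is one more tool, called after "Request:" as a command line: name --pt "numbers of a row" for each row, then --argument value for the rest. move_arm: Moves the arm, as the interface text tells. Its arguments: {"type":"object","properties":{"targets":{"type":"array","items":{"type":"array","items":{"type":"number"}}}},"required":["targets"]}

```bash
mkdir -p pics; ls; cat > h.py <<'E'
import numpy as np, cv2
from bench import arm
from scipy.spatial.transform import Rotation as R
def save(n,img): cv2.imwrite('pics/'+n+'.png',img)
def T_wt(s=None):
    s=s or arm.read_state(); T=np.eye(4); T[:3,:3]=R.from_quat(s['ee_rot']).as_matrix(); T[:3,3]=s['position']; return T
def c2w(cam,s=None):
    p=arm.camera_params(cam)
    if cam=='wrist': return T_wt(s)@np.array(p['mount'])
    return np.linalg.inv(np.array(p['world_to_cam']))
def ray(cam,uv,s=None):
    p=arm.camera_params(cam); uv=np.array(uv,float).reshape(-1,1,2)
    n=cv2.undistortPoints(uv,np.array(p['mtx']),np.array(p['dist'],float)).reshape(-1,2)
    M=c2w(cam,s); d=np.c_[n,np.ones(len(n))]@M[:3,:3].T
    return M[:3,3],d
def onz(cam,uv,z,s=None):
    o,d=ray(cam,uv,s); t=(z-o[2])/d[:,2]; return o+d*t[:,None]
def proj(cam,P,s=None):
    p=arm.camera_params(cam); M=np.linalg.inv(c2w(cam,s)); 
    rv,_=cv2.Rodrigues(M[:3,:3]); return cv2.projectPoints(np.array(P,float).reshape(-1,1,3),rv,M[:3,3],np.array(p['mtx']),np.array(p['dist'],float))[0].reshape(-1,2)
E
python3 - <<'E'
from h import *
print(arm.read_state())
for c in ['top','side','wrist']:
    i,d=arm.get_image(c); save(c+'0',i); np.save(c+'0d.npy',d)
    print(c,c2w(c).round(2).tolist(), np.array(arm.camera_params(c)['mtx']).round(1).tolist())
for t in ['scale','ring0','mat','pan','slot_mid','tin','plug']:
    print(t,[(np.round(r['uv'],1).tolist(),round(r['score'],2)) for r in arm.tip_of(t,'top')][:7])
print(arm.read_state()['clock'], arm.grip_point_offset)
E
```

```text
pics
{'clock': 0.0, 'joints': array([-1.01739969e+00,  3.85558065e-01,  6.64270459e-03, -5.43706924e-04,
       -1.19402681e+00, -2.58614170e-01]), 'joint_vel': array([-0.00202402, -0.00135841, -0.00109855,  0.00063204, -0.00086275,
        0.00105782]), 'joint_efforts': array([-3.04962361e-05, -3.92285979e+01,  1.88406640e+01,  4.18648347e+00,
       -4.59177376e-03,  8.52079665e-06]), 'position': array([ 181.44796169, -597.46436261,  230.22066258]), 'ee_rot': array([ 5.95675821e-01,  8.03224191e-01,  6.32073493e-04, -9.03045883e-04]), 'contact_force': array([-0.76528597, -0.37040299,  0.31224035]), 'wrist_torque': array([ 0.00428149, -0.01276703,  0.0041415 ]), 'gripper_width': 85.51674274595216}
top [[-0.0, -0.99, 0.11, 457.17], [-1.0, 0.0, 0.01, 31.9], [-0.01, -0.11, -0.99, 1114.29], [0.0, 0.0, 0.0, 1.0]] [[582.5, 0.0, 324.8], [0.0, 582.5, 240.7], [0.0, 0.0, 1.0]]
side [[-0.98, -0.11, 0.19, 380.75], [-0.22, 0.54, -0.81, 740.89], [-0.01, -0.83, -0.55, 542.21], [0.0, 0.0, 0.0, 1.0]] [[493.4, 0.0, 315.3], [0.0, 493.4, 246.0], [0.0, 0.0, 1.0]]
wrist [[-0.29, 0.92, 0.26, 114.89], [0.96, 0.28, 0.08, -617.51], [0.0, 0.27, -0.96, 371.93], [0.0, 0.0, 0.0, 1.0]] [[339.4, 0.0, 316.1], [0.0, 339.4, 239.9], [0.0, 0.0, 1.0]]
scale [([460.4, 255.3], 0.76)]
ring0 [([214.4, 370.5], 0.89), ([204.1, 306.1], 0.75), ([139.9, 302.8], 0.75), ([252.4, 305.0], 0.73), ([204.8, 258.6], 0.53), ([258.1, 254.3], 0.52)]
mat [([229.8, 281.6], 0.62), ([487.6, 247.3], 0.39)]
pan [([486.4, 245.4], 0.6)]
slot_mid [([488.5, 246.2], 0.61)]
tin [([443.0, 255.6], 0.65)]
plug [([229.4, 280.2], 0.56), ([489.6, 247.5], 0.53)]
0.5 18.700000000000003
```

View pics/top0.png

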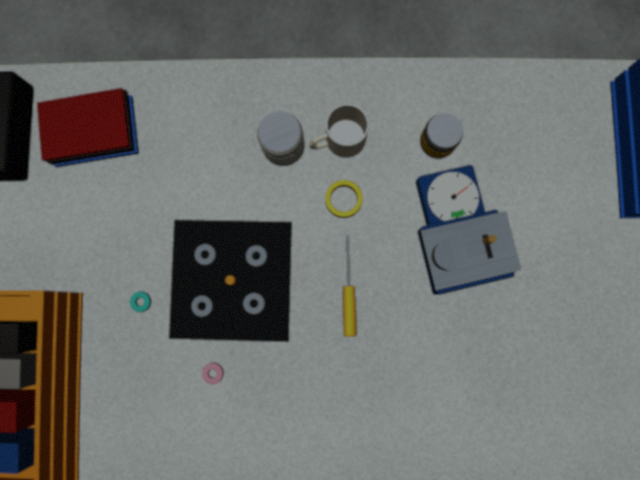

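View pics/side0.png

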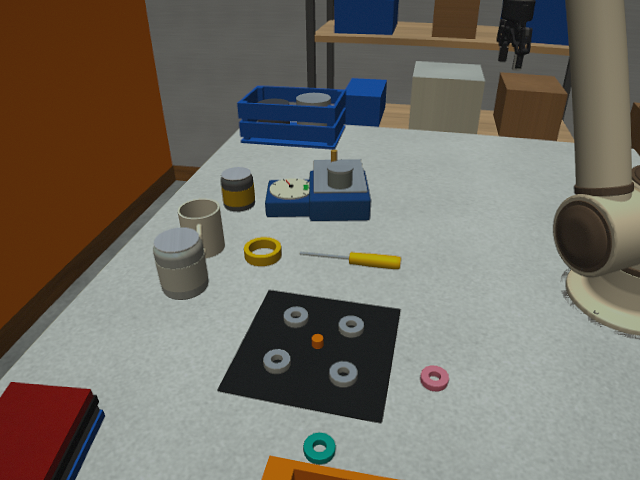

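```bash
python3 - <<'E'
import cv2
i=cv2.imread('pics/top0.png'); 
a=cv2.resize(i[220:400,110:310],None,fx=3,fy=3,interpolation=cv2.INTER_CUBIC); cv2.imwrite('pics/tc1.png',a)
a=cv2.resize(i[180:330,400:560],None,fx=4,fy=4,interpolation=cv2.INTER_CUBIC); cv2.imwrite('pics/tc2.png',a)
E
```

```text
(no output)
```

View pics/tc1.png

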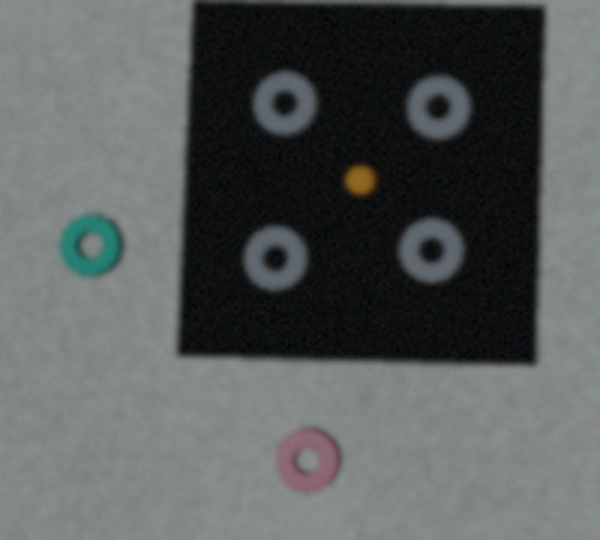

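View pics/tc2.png

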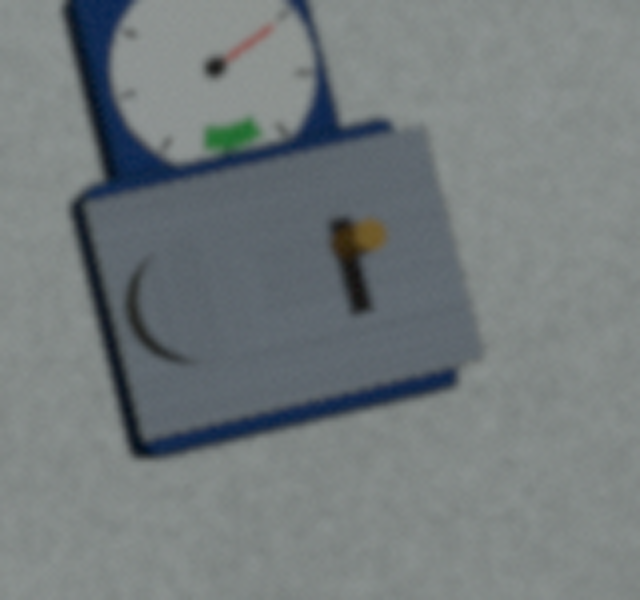

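The candidates are the grey rings on the mat at top px (204,254), (256,255), (202,306) and (253,303). The turquoise ring at (140,302) and the pink one at (213,373) lie off the mat and are look-alikes. The close crop confirms the four grey ones. The post shows near (487–493,239), towards the dial end of the slot.

```bash
cat >> h.py <<'E'
def ringcent(img,guess,r=28):
    g=img.astype(int); x0,y0=int(guess[0])-r,int(guess[1])-r
    c=g[y0:y0+2*r,x0:x0+2*r]
    m=(c.max(2)>70).astype(np.uint8)
    return m,(x0,y0)
E
python3 - <<'E'
from h import *
i=cv2.imread('pics/top0.png'); 
for g in [(204,254),(256,255),(202,306),(253,303)]:
    c=i[g[1]-16:g[1]+17,g[0]-16:g[0]+17].max(2).astype(float)
    m=(c>c.max()*0.55).astype(np.uint8)
    cn,_=cv2.findContours(m,cv2.RETR_EXTERNAL,cv2.CHAIN_APPROX_NONE); k=max(cn,key=cv2.contourArea)
    (x,y),r=cv2.minEnclosingCircle(k); M=cv2.moments(k); x,y=M['m10']/M['m00'],M['m01']/M['m00']
    uv=(x+g[0]-16,y+g[1]-16); print(g,np.round(uv,2),round(r,2),onz('top',uv,16).round(1))
# scale
pc=lambda x,y:(400+ (x)/4,180+(y)/4)
for n,x,y,z in [('slotA',341,219,77),('slotB',361,311,77),('posttip',371,235,119),('dial',215,67,42),('panTL',80,200,77),('panTR',428,128,77),('panBR',482,357,77),('panBL',140,445,77),('tincirc',0,0,0)]:
    print(n,onz('top',pc(x,y),z).round(1))
print('mat',onz('top',[(176,220),(292,222),(289,341),(170,338)],4).round(1), 'plug',onz('top',(230,280),16).round(1))
E
```

```text
(204, 254) [204.42 253.95] 10.57 [[551.9 268.7  16. ]]
(256, 255) [255.78 255.22] 10.63 [[549.2 170.7  16. ]]
(202, 306) [201.24 305.59] 10.75 [[454.2 273.1  16. ]]
(253, 303) [253.35 303.  ] 10.65 [[459.  174.5  16. ]]
slotA [[ 579.3 -249.7   77. ]]
slotB [[ 537.7 -257.4   77. ]]
posttip [[ 567.3 -251.1  119. ]]
dial [[ 655.2 -202.2   42. ]]
panTL [[ 588.3 -131.8   77. ]]
panTR [[ 620.6 -291.    77. ]]
panBR [[ 516.7 -311.7   77. ]]
panBL [[ 478.5 -156.4   77. ]]
tincirc [[ 696.4 -107.1    0. ]]
mat [[619.2 328.2   4. ]
 [614.1 102.9   4. ]
 [387.4 108.1   4. ]
 [392.7 334.9   4. ]] plug [[502.4 219.1  16. ]]
```

View pics/wrist0.png

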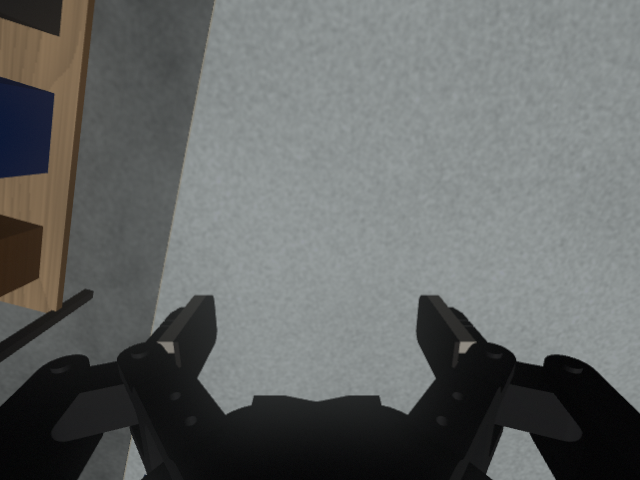

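```bash
cat >> h.py <<'E'
def go(x,y,z,a,s=None):
    s=s or arm.read_state(); Rt=R.from_quat(s['ee_rot']); a=np.radians(a)
    X=np.array([np.cos(a),np.sin(a),0]);Z=np.array([0,0,-1.]);Rg=R.from_matrix(np.c_[X,np.cross(Z,X),Z])
    d=Rt.inv().apply(np.array([x,y,z])-s['position'])/10; rv=(Rt.inv()*Rg).as_rotvec(degrees=True)
    print('row',d.round(2).tolist(),rv.round(1).tolist(),'rows pos %.1f rot %.1f'%(np.linalg.norm(d)/6.25,np.linalg.norm(rv)/10.7))
E
python3 - <<'E'
from h import *
print(np.array(arm.camera_params('wrist')['mount']).round(3).tolist())
go(567,-251,230,191.5)
d=np.load('wrist0d.npy'); print(d[296:306,195:215:4], d[296:306,420:445:5])
p=arm.camera_params('wrist'); M=np.array(p['mount'])
for uv in [(205,298),(212,300),(421,298),(430,298)]:
    n=cv2.undistortPoints(np.array(uv,float).reshape(1,1,2),np.array(p['mtx']),np.array(p['dist'],float)).ravel()
    z=d[uv[1],uv[0]]; print(uv,z,(M@np.r_[n*z,z,1])[:3].round(1))
E
```

```text
[[1.0, -0.0, 0.001, 0.539], [0.0, 0.962, 0.275, -69.531], [-0.001, -0.275, 0.962, -141.442], [0.0, 0.0, 0.0, 1.0]]
row [22.0, 46.96, 0.13] [0.0, -0.0, -84.6] rows pos 8.3 rot 7.9
[[135.36777  135.66182  135.37598  134.57538  137.35832 ]
 [133.99202  134.43906  134.3258   134.77069  137.26607 ]
 [133.58374  132.96541  133.83852  132.97691  137.00821 ]
 [132.08086  131.45818  131.98979  131.92976  137.17271 ]
 [131.35367  130.84729  133.42422  133.5633   137.12337 ]
 [130.64644  131.55386  131.51266  131.63924  137.0268  ]
 [130.36696  130.15427  130.23395  133.23773  137.14189 ]
 [129.50221  130.163    128.92389  131.77663  136.8933  ]
 [127.43262  128.34262  129.29002  131.56113  137.92323 ]
 [126.84241  128.03769  127.862946 132.31801  137.61113 ]] [[140.44078 134.69418 135.92595 134.55626 136.46327]
 [139.72046 134.14261 134.04924 133.2604  133.66403]
 [139.8147  134.20192 133.50014 134.07619 133.93803]
 [140.00246 132.79616 133.51097 133.97029 132.16777]
 [139.93495 133.2027  131.77081 131.00934 132.03108]
 [139.96655 133.72949 130.03578 130.90356 131.19078]
 [139.99765 134.94785 130.08694 130.06586 130.53441]
 [139.98119 134.39114 129.57953 128.87488 128.34293]
 [139.77615 134.2911    0.      127.96536 128.86087]
 [139.45547 133.39726 126.93572 128.82564 128.07187]]
(205, 298) 133.90195 [-43.2 -10.7 -19. ]
(212, 300) 139.02455 [-42.1  -7.7 -14.5]
(421, 298) 138.47125 [ 43.4  -8.7 -14.8]
(430, 298) 133.50014 [ 45.4 -10.9 -19.4]
```

Request:
move_arm --pt "22 47 0 0 0 -84.6 90" --pt "22 47 0 0 0 -84.6 90" --pt "22 47 0 0 0 -84.6 90" --pt "22 47 0 0 0 -84.6 90" --pt "22 47 0 0 0 -84.6 90" --pt "22 47 0 0 0 -84.6 90" --pt "22 47 0 0 0 -84.6 90" --pt "22 47 0 0 0 -84.6 90" --pt "22 47 0 0 0 -84.6 90" --pt "22 47 0 0 0 -84.6 90" --pt "22 47 0 0 0 -84.6 90" --pt "22 47 0 0 0 -84.6 90"

```text
clock: 2.0
position: [566.4, -252.1, 231.6]
ee_rot: [-0.099, 0.995, -0.0, 0.0]
contact_force: [0.2, -0.1, -0.6]
gripper_width: 55.3
```

```bash
python3 - <<'E'
from h import *
s=arm.read_state(); i,d=arm.get_image('wrist'); save('w1',i); np.save('w1d.npy',d); import pickle; pickle.dump(s,open('w1s.pkl','wb'))
t,_=arm.get_image('top'); save('top1',t)
print(s['clock'],s['position'],s['ee_rot'],s['gripper_width'],s['contact_force'])
E
```

```text
2.0 [ 566.38420738 -252.12147689  231.58489718] [-9.90009959e-02  9.95087333e-01 -2.80233525e-05  2.88495806e-05] 55.29107580868235 [ 0.24801935 -0.08570365 -0.61425887]
```

View pics/w1.png

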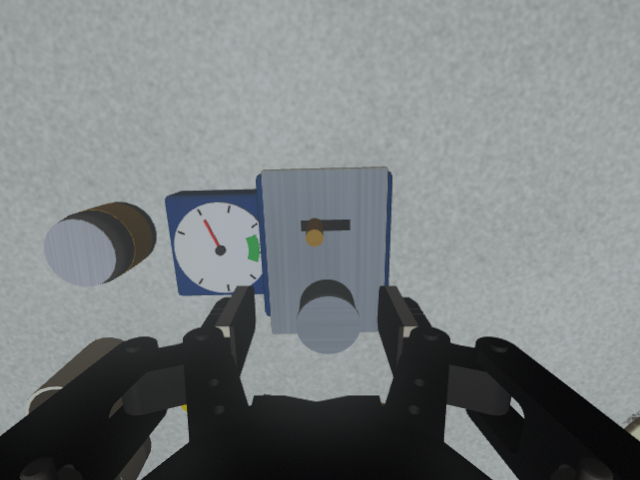

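The wrist view shows the post tip at (315,238) and the slot running from (301,225) to (350,225). The dial is at (220,250) with the pointer short of the band.

```bash
python3 - <<'E'
from h import *; import pickle
s=pickle.load(open('w1s.pkl','rb')); i=cv2.imread('pics/w1.png'); d=np.load('w1d.npy')
hsv=cv2.cvtColor(i,cv2.COLOR_BGR2HSV)
m=((hsv[...,0]>10)&(hsv[...,0]<28)&(hsv[...,1]>110)&(hsv[...,2]>100)).astype(np.uint8); m[:215]=0;m[255:]=0;m[:,:295]=0;m[:,345:]=0
n,l,st,c=cv2.connectedComponentsWithStats(m); k=1+st[1:,4].argmax(); print(st[k],c[k], d[int(c[k][1]),int(c[k][0])])
a=cv2.resize(i[200:265,285:365],None,fx=8,fy=8,interpolation=cv2.INTER_NEAREST); save('w1c',a)
print('post',onz('wrist',c[k],119,s).round(1), onz('wrist',(315.3,238.5),119,s).round(1))
print('slot ends',onz('wrist',[(301,225),(350,225)],79,s).round(1))
# tips
p=arm.camera_params('wrist'); M=np.array(p['mount'])
for uv in [(247,290),(252,290),(247,288),(383,290),(389,290)]:
    n=cv2.undistortPoints(np.array(uv,float).reshape(1,1,2),np.array(p['mtx']),np.array(p['dist'],float)).ravel()
    z=d[uv[1],uv[0]]; print(uv,z,(M@np.r_[n*z,z,1])[:3].round(1))
# pan height via depth
for uv in [(290,200),(370,260),(340,200)]:
    o,r=ray('wrist',uv,s); print((o+r[0]*d[uv[1],uv[0]]).round(1))
E
```

```text
[306 229  17  17 222] [314.1036036  237.32882883] 264.2369
post [[ 567.7 -250.3  119. ]] [[ 566.6 -249.6  119. ]]
slot ends [[ 579.4 -248.2   79. ]
 [ 536.6 -256.8   79. ]]
(247, 290) 140.97241 [-28.9 -10.4 -11.7]
(252, 290) 145.94633 [-27.8  -8.4  -7.1]
(247, 288) 143.3394 [-29.4 -10.3  -9.2]
(383, 290) 140.79861 [ 27.6 -10.5 -11.9]
(389, 290) 139.30968 [ 29.7 -11.1 -13.2]
[ 593.  -267.9   76.4]
[ 510.8 -227.7   77.1]
[ 549.9 -276.5   76.3]
```

View pics/w1c.png

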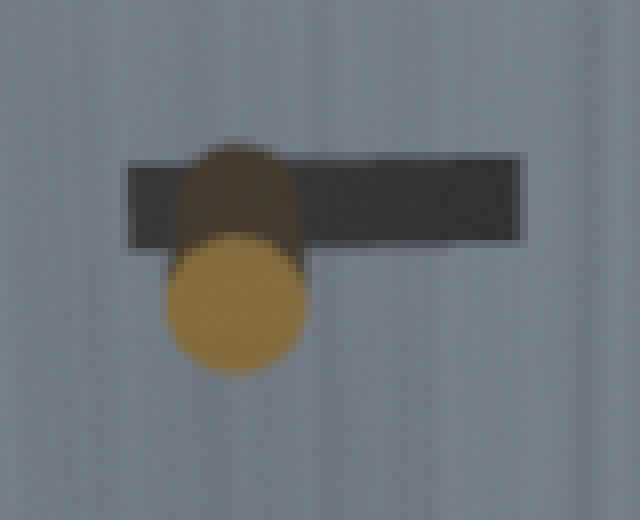

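```bash
python3 - <<'E'
from h import *
go(459,174.5,130,180)
E
```

```text
row [2.14, 43.93, 10.16] [-0.0, 0.0, 11.4] rows pos 7.2 rot 1.1
```

Request:
move_arm --pt "2.1 43.9 10.2 0 0 11.4 90" --pt "2.1 43.9 10.2 0 0 11.4 90" --pt "2.1 43.9 10.2 0 0 11.4 90" --pt "2.1 43.9 10.2 0 0 11.4 90" --pt "2.1 43.9 10.2 0 0 11.4 90" --pt "2.1 43.9 10.2 0 0 11.4 90" --pt "2.1 43.9 10.2 0 0 11.4 90" --pt "2.1 43.9 10.2 0 0 11.4 90" --pt "2.1 43.9 10.2 0 0 11.4 90" --pt "2.1 43.9 10.2 0 0 11.4 90" --pt "2.1 43.9 10.2 0 0 11.4 90"

```text
clock: 3.48
position: [459.9, 173.9, 129.7]
ee_rot: [0.0, 1.0, 0.0, 0.0]
contact_force: [-0.5, -0.3, -0.2]
gripper_width: 55.2
```

```bash
cat >> h.py <<'E'
def grab(n):
    import pickle
    s=arm.read_state(); i,d=arm.get_image('wrist'); save(n,i); pickle.dump((s,i,d),open(n+'.pkl','wb')); 
    print(round(s['clock'],2),s['position'].round(2),R.from_quat(s['ee_rot']).as_matrix()[:2,0].round(4),'F',s['contact_force'].round(2),'w',round(s['gripper_width'],1)); return s,i,d
E
python3 - <<'E'
from h import *
s,i,d=grab('w2')
hsv=cv2.cvtColor(i,cv2.COLOR_BGR2HSV)
m=(i.max(2)>85).astype(np.uint8)
cn,h=cv2.findContours(m,cv2.RETR_CCOMP,cv2.CHAIN_APPROX_NONE)
for k,c in enumerate(cn):
    A=cv2.contourArea(c)
    if 300<A<6000 and len(c)>20:
        e=cv2.fitEllipse(c); print(np.round(e[0],1),np.round(e[1],1),A,h[0][k][3],onz('wrist',e[0],16,s).round(1))
E
```

```text
3.48 [459.86 173.86 129.68] [-1.e+00  7.e-04] F [-0.51 -0.29 -0.16] w 55.2
[472.6 443.3] [ 34.1 102.3] 2391.0 -1 [[311.8 378.5  16. ]]
[159.5 443.5] [ 34.  102.6] 2388.5 -1 [[608.3 378.2  16. ]]
[322.7 345.3] [40. 45.] 1411.0 -1 [[454.3 272.   16. ]]
[264.1 288. ] [21.2 26.5] 437.0 -1 [[502.3 218.5  16. ]]
[317.3 235.4] [48.2 49.6] 1879.0 -1 [[458.9 174.2  16. ]]
[317.3 235.8] [20.2 21.2] 334.0 26 [[458.9 174.5  16. ]]
[202.2 230.9] [47.  51.5] 1896.0 -1 [[548.3 170.4  16. ]]
[202.4 231.1] [19.6 22.2] 338.5 28 [[548.2 170.6  16. ]]
```

View pics/w2.png

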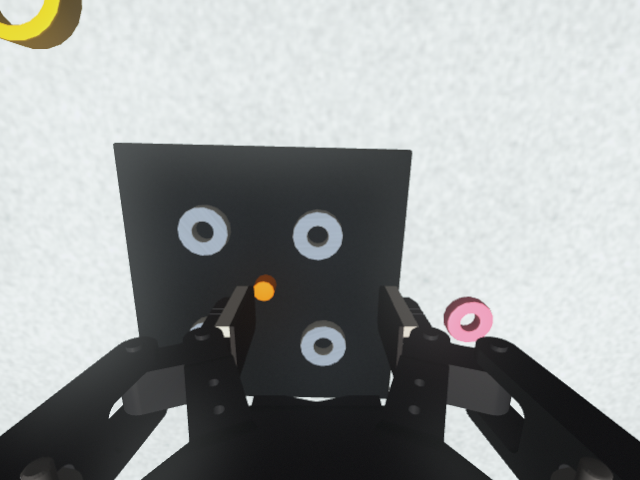

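Request:
move_arm --pt "0.1 0.05 6 0 0 0 90" --pt "0.1 0.05 11 0 0 0 90" --pt "0.1 0.05 12.7 0 0 0 90" --pt "0.1 0.05 12.7 0 0 0 90" --pt "0.1 0.05 12.7 0 0 0 90"

```text
clock: 4.15
position: [458.8, 175.1, 2.4]
ee_rot: [-0.0, 1.0, 0.0, 0.0]
contact_force: [-1.3, 0.1, -0.8]
gripper_width: 55.1
```

```bash
python3 - <<'E'
from h import *
s,i,d=grab('w3')
E
```

```text
4.15 [458.8  175.14   2.4 ] [-1.e+00 -5.e-04] F [-1.27  0.13 -0.81] w 55.1
```

View pics/w3.png

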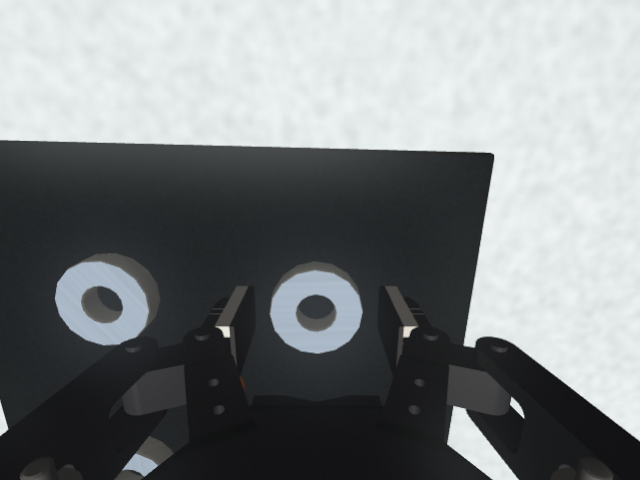

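The ring at (316,311) sits centred between the fingers, so I'm closing.

Request:
move_arm --pt "0 0 0 0 0 0 255" --pt "0 0 0 0 0 0 255" --pt "0 0 0 0 0 0 255" --pt "0 0 0 0 0 0 255" --pt "0 0 -4 0 0 0 255" --pt "0 0 -9 0 0 0 255" --pt "0 0 -9 0 0 0 255" --pt "0 0 -9 0 0 0 255"

```text
clock: 5.2
position: [457.6, 175.2, 91.9]
ee_rot: [-0.0, 1.0, -0.0, -0.001]
contact_force: [-0.5, -0.2, -1.7]
gripper_width: 37.4
```

```bash
cat >> h.py <<'E'
def heldring(i,d,show=None):
    # top face of ring held, about (316,311)
    m=(i.min(2)>0).astype(np.uint8)
    hsv=cv2.cvtColor(i,cv2.COLOR_BGR2HSV)
    m=((i.max(2)>110)&(d>90)&(d<160)).astype(np.uint8)
    cn,h=cv2.findContours(m,cv2.RETR_CCOMP,cv2.CHAIN_APPROX_NONE); out=[]
    for k,c in enumerate(cn):
        if len(c)>20 and cv2.contourArea(c)>300:
            e=cv2.fitEllipse(c); out.append((np.round(e[0],1),np.round(e[1],1),cv2.contourArea(c),h[0][k][3]))
    return m,out
E
python3 - <<'E'
from h import *
s,i,d=grab('w4'); m,o=heldring(i,d)
for x in o: print(x)
p=arm.camera_params('wrist'); M=np.array(p['mount'])
for uv in [(316,282),(290,311),(342,311),(316,340)]:
    n=cv2.undistortPoints(np.array(uv,float).reshape(1,1,2),np.array(p['mtx']),np.array(p['dist'],float)).ravel()
    z=np.median(d[uv[1]-1:uv[1]+2,uv[0]-1:uv[0]+2]); print(uv,z,(M@np.r_[n*z,z,1])[:3].round(1))
E
```

```text
5.2 [457.63 175.15  91.85] [-1.e+00 -9.e-04] F [-0.5  -0.2  -1.72] w 37.4
(array([316.3, 309.3]), array([81.3, 89.9]), 5735.0, np.int32(-1))
(array([316.2, 310.4]), array([37.3, 40.1]), 1173.0, np.int32(37))
(316, 282) 139.94409 [ -0.1 -14.  -11.7]
(290, 311) 143.5914 [-11.1  -0.8 -11.7]
(342, 311) 143.65266 [ 10.9  -0.7 -11.7]
(316, 340) 147.27594 [ -0.1  13.1 -11.9]
```

View pics/w4.png

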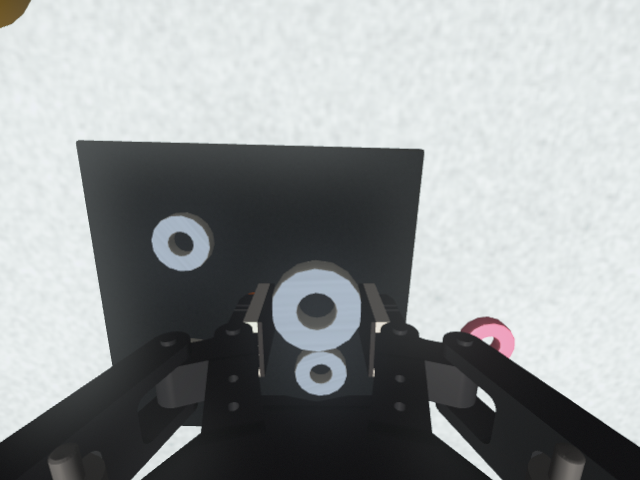

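```bash
cat >> h.py <<'E'
def toolz(uv,z):
    p=arm.camera_params('wrist'); M=np.array(p['mount'])
    n=cv2.undistortPoints(np.array(uv,float).reshape(1,1,2),np.array(p['mtx']),np.array(p['dist'],float)).ravel()
    r=M[:3,:3]@np.r_[n,1]; return M[:3,3]+r*(z-M[2,3])/r[2]
E
python3 - <<'E'
from h import *
print(toolz((316.2,310.4),-11.7), toolz((316.3,309.3),-11.7))
s=arm.read_state()
off=toolz((316.2,310.4),-11.7)
a=np.radians(191.4); X=np.array([np.cos(a),np.sin(a)]); Y=np.array([np.sin(a),-np.cos(a)])
t=np.array([567.5,-250.1])-off[0]*X-off[1]*Y; print(t)
go(t[0],t[1],160,191.4)
E
```

```text
[ -0.03398622  -1.03691465 -11.7       ] [ 8.33447392e-03 -1.55125109e+00 -1.17000000e+01]
[ 567.2617305  -249.09026008]
row [-10.93, -42.42, -6.85] [-0.1, -0.1, -11.3] rows pos 7.1 rot 1.1
```

Request:
move_arm --pt "-0.9 -3 -5 0 0 0 255" --pt "-10.9 -42.4 -6.9 0 0 -11.3 255" --pt "-10.9 -42.4 -6.9 0 0 -11.3 255" --pt "-10.9 -42.4 -6.9 0 0 -11.3 255" --pt "-10.9 -42.4 -6.9 0 0 -11.3 255" --pt "-10.9 -42.4 -6.9 0 0 -11.3 255" --pt "-10.9 -42.4 -6.9 0 0 -11.3 255" --pt "-10.9 -42.4 -6.9 0 0 -11.3 255" --pt "-10.9 -42.4 -6.9 0 0 -11.3 255" --pt "-10.9 -42.4 -6.9 0 0 -11.3 255" --pt "-10.9 -42.4 -6.9 0 0 -11.3 255" --pt "-10.9 -42.4 -6.9 0 0 -11.3 255"

```text
clock: 6.75
position: [568.0, -247.1, 161.3]
ee_rot: [-0.1, 0.995, 0.0, -0.0]
contact_force: [-0.6, -0.6, -0.4]
gripper_width: 37.1
```

```bash
python3 - <<'E'
from h import *
s,i,d=grab('w5'); go(567.26,-249.09,124,191.4)
save('w5c',cv2.resize(i[220:380,220:420],None,fx=4,fy=4,interpolation=cv2.INTER_CUBIC))
E
```

```text
6.75 [ 568.02 -247.15  161.35] [-0.98   -0.1991] F [-0.59 -0.55 -0.44] w 37.1
row [0.12, -0.16, 3.75] [0.0, 0.0, 0.1] rows pos 0.6 rot 0.0
```

View pics/w5.png

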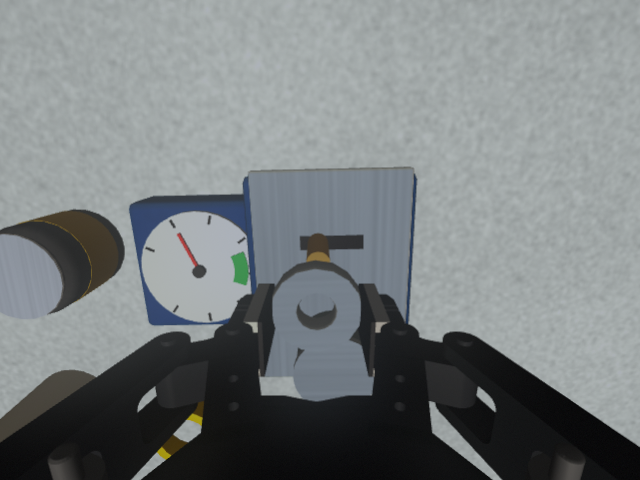

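View pics/w5c.png

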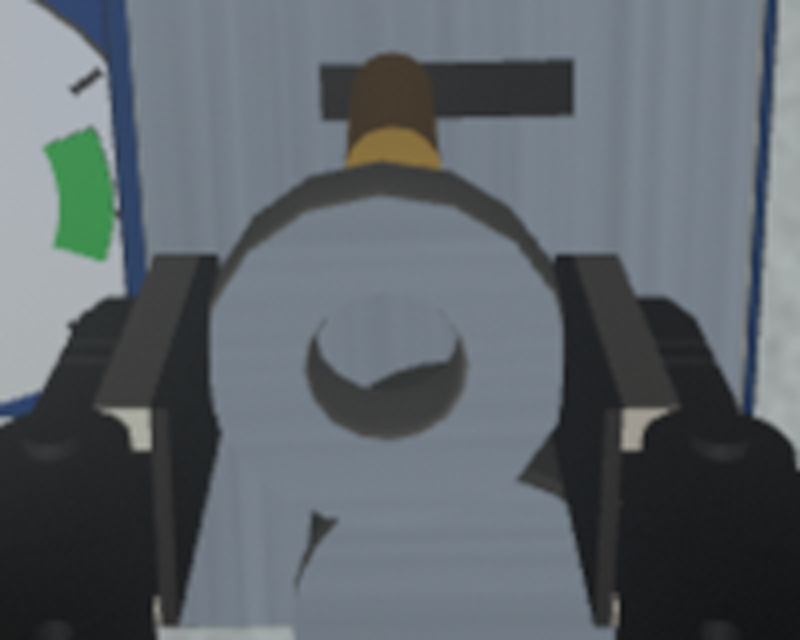

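```bash
python3 - <<'E'
from h import *; import pickle
s,i,d=pickle.load(open('w5.pkl','rb'))
uv=(220+393.5/4-.5,263.3)
P=onz('wrist',uv,118.5,s)[0]; print(P)
tool=np.linalg.inv(T_wt(s))@np.r_[P,1]; print('post in tool',tool.round(2))
print('ring', toolz((220+386/4-.5,220+363/4-.5),-11.7))
E
```

```text
[ 567.63205094 -249.65986199  118.5       ]
post in tool [ 0.87 -2.39 42.85  1.  ]
ring [ -0.2472941   -1.12699464 -11.7       ]
```

Request:
move_arm --pt "0.12 -0.15 2 0 0 0 255" --pt "0.12 -0.15 3.8 0 0 0 255" --pt "0.12 -0.15 3.8 0 0 0 255" --pt "0.12 -0.15 3.8 0 0 0 255" --pt "0.12 -0.15 3.8 0 0 0 255"

```text
clock: 7.42
position: [567.8, -250.0, 124.4]
ee_rot: [-0.099, 0.995, -0.0, 0.001]
contact_force: [-0.1, 0.2, -1.0]
gripper_width: 37.4
```

```bash
python3 - <<'E'
from h import *
s,i,d=grab('w6'); go(567.26,-249.09,112,191.4)
save('w6c',cv2.resize(i[220:380,220:420],None,fx=4,fy=4,interpolation=cv2.INTER_CUBIC))
j,_=arm.get_image('side'); save('s6c',cv2.resize(j[110:230,260:420],None,fx=5,fy=5,interpolation=cv2.INTER_CUBIC))
E
```

```text
7.42 [ 567.81 -249.95  124.41] [-0.9802 -0.1979] F [-0.12  0.2  -1.  ] w 37.4
row [0.03, 0.1, 1.23] [-0.0, 0.1, 0.0] rows pos 0.2 rot 0.0
```

View pics/w6c.png

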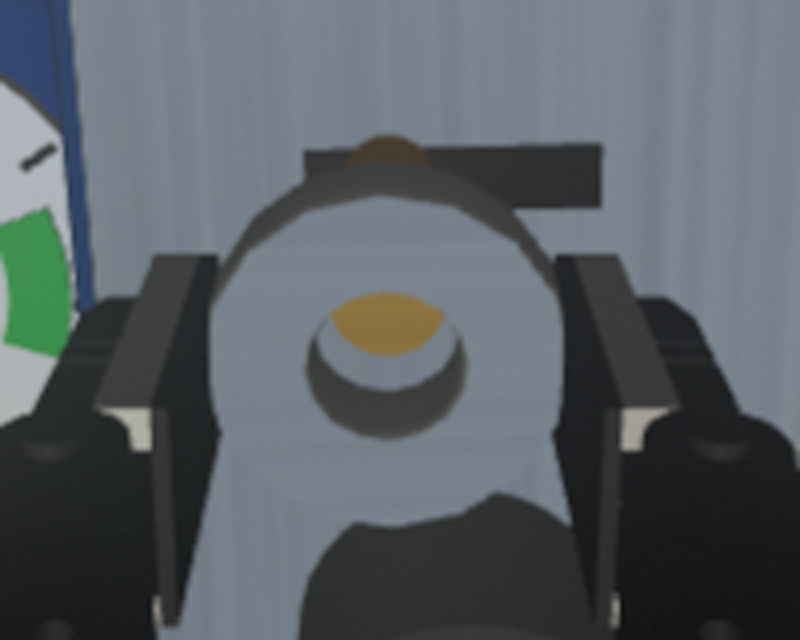

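View pics/s6c.png

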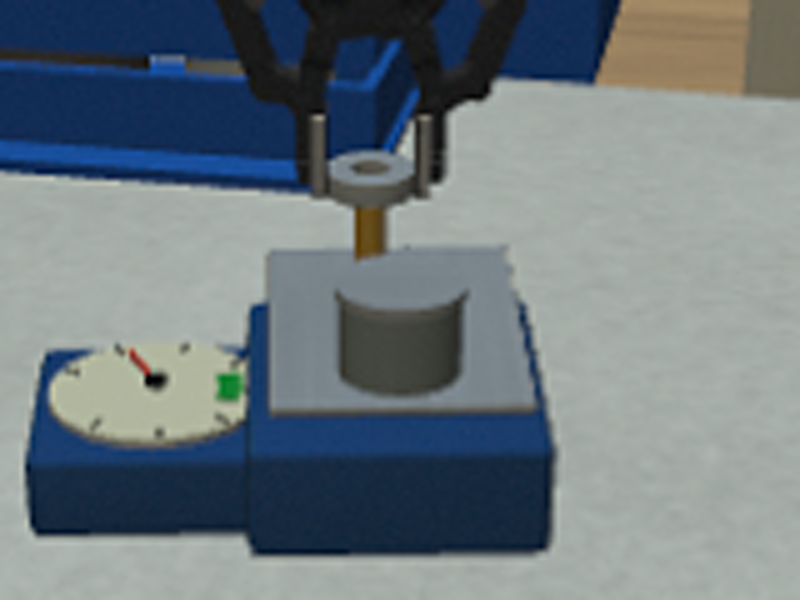

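Through the bore, the post tip at (388,325) in the crop is aligned to about 0.3 mm, so I'm lowering slowly and watching the force.

Request:
move_arm --pt "0 0 0.3 0 0 0 255" --pt "0 0 0.6 0 0 0 255" --pt "0 0 0.8 0 0 0 255" --pt "0 0 1.0 0 0 0 255" --pt "0 0 1.2 0 0 0 255" --pt "0 0 1.2 0 0 0 255"

```text
clock: 8.28
position: [567.1, -249.9, 111.1]
ee_rot: [-0.099, 0.995, 0.0, -0.0]
contact_force: [-0.3, -0.0, -0.6]
gripper_width: 37.4
```

```bash
cat >> h.py <<'E'
def chk(n):
    s,i,d=grab(n)
    save(n+'c',cv2.resize(i[160:400,160:480],None,fx=2.5,fy=2.5,interpolation=cv2.INTER_CUBIC))
    return s,i,d
E
python3 - <<'E'
from h import *
chk('w7')
E
```

```text
8.28 [ 567.06 -249.94  111.07] [-0.9803 -0.1975] F [-0.32 -0.03 -0.58] w 37.4
```

View pics/w7c.png

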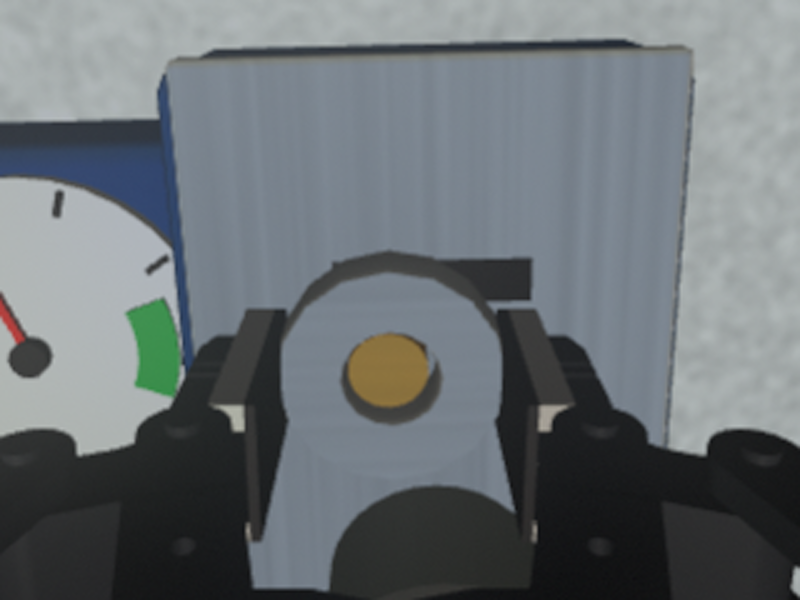

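Request:
move_arm --pt "0 0 0.4 0 0 0 255" --pt "0 0 0.8 0 0 0 255" --pt "0 0 1.2 0 0 0 255" --pt "0 0 1.6 0 0 0 255" --pt "0 0 2.0 0 0 0 255" --pt "0 0 2.4 0 0 0 255" --pt "0 0 2.8 0 0 0 255" --pt "0 0 3.0 0 0 0 255" --pt "0 0 3.0 0 0 0 255"

```text
clock: 9.45
position: [567.1, -250.0, 81.1]
ee_rot: [-0.099, 0.995, 0.0, -0.0]
contact_force: [-0.2, -0.8, -0.5]
gripper_width: 37.5
```

```bash
python3 - <<'E'
from h import *
chk('w8')
j,_=arm.get_image('side'); save('s8c',cv2.resize(j[110:230,260:420],None,fx=5,fy=5,interpolation=cv2.INTER_CUBIC))
E
```

```text
9.45 [ 567.09 -249.97   81.11] [-0.9803 -0.1974] F [-0.24 -0.82 -0.49] w 37.5
```

View pics/w8c.png

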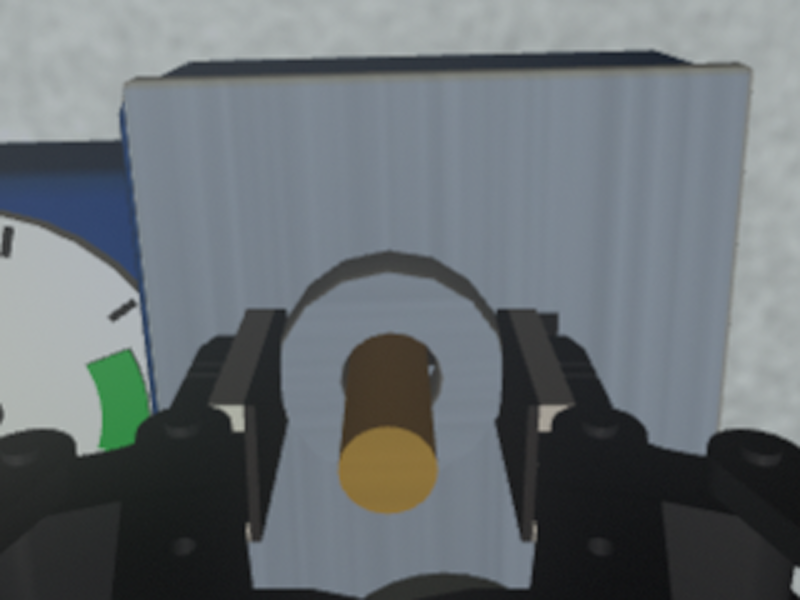

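View pics/s8c.png

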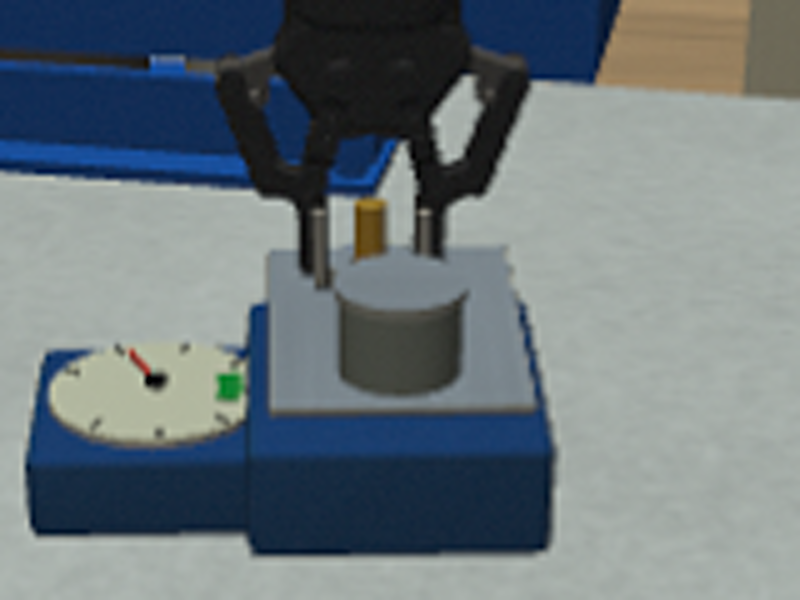

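Request:
move_arm --pt "-0.03 0 0.2 0 0 0 255" --pt "-0.03 0 0.4 0 0 0 255" --pt "-0.03 0 0.5 0 0 0 255" --pt "-0.03 0 0.5 0 0 0 255" --pt "-0.03 0 0.5 0 0 0 255"

```text
clock: 10.18
position: [567.4, -249.9, 76.4]
ee_rot: [-0.099, 0.995, 0.0, -0.0]
contact_force: [0.2, 0.1, -1.2]
gripper_width: 37.5
```

```bash
python3 - <<'E'
from h import *
s,i,d=chk('w9')
for uv in [(316,285),(300,290),(332,290),(316,200),(300,220)]:
    o,r=ray('wrist',uv,s); print(uv,(o+r[0]*np.median(d[uv[1]-2:uv[1]+3,uv[0]-2:uv[0]+3])).round(1))
E
```

```text
10.18 [ 567.44 -249.88   76.37] [-0.9803 -0.1975] F [ 0.24  0.11 -1.19] w 37.5
(316, 285) [ 570.2 -262.2   87.9]
(300, 290) [ 576.3 -258.7   88. ]
(332, 290) [ 563.2 -261.3   88. ]
(316, 200) [ 576.8 -295.    75.8]
(300, 220) [ 581.8 -285.2   75.9]
```

View pics/w9.png

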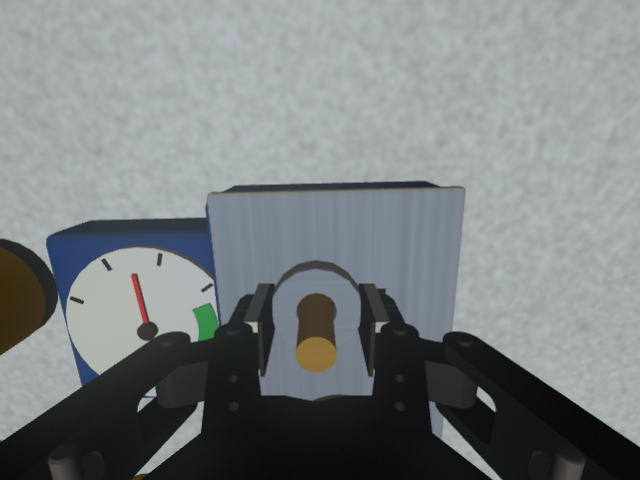

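The ring is flat on the pan and the pointer has started to move. I'm easing it 1 mm lower, releasing and retreating.

Request:
move_arm --pt "0 0 0.1 0 0 0 255" --pt "0 0 0.12 0 0 0 255" --pt "0 0 0.12 0 0 0 90" --pt "0 0 0.12 0 0 0 90" --pt "0 0 0.12 0 0 0 90" --pt "0 0 0.12 0 0 0 90" --pt "0 0 -2 0 0 0 90" --pt "0 0 -6 0 0 0 90" --pt "0 0 -10 0 0 0 90" --pt "0 0 -15 0 0 0 90" --pt "0 0 -15 0 0 0 90" --pt "0 0 -15 0 0 0 90"

```text
clock: 11.72
position: [567.0, -249.6, 225.9]
ee_rot: [-0.099, 0.995, 0.0, -0.0]
contact_force: [-0.0, 0.3, 0.0]
gripper_width: 55.4
```

```bash
cat >> h.py <<'E'
def ptr(i,cen,rad,flip=False):
    pass
E
python3 - <<'E'
from h import *
s,i,d=chk('w10'); save('w10d',cv2.resize(i[160:320,130:400],None,fx=2.9,fy=2.9,interpolation=cv2.INTER_CUBIC))
go(548.6,170.3,110,180)
E
```

```text
11.72 [ 567.03 -249.62  225.95] [-0.9803 -0.1973] F [-0.03  0.26  0.01] w 55.4
row [-6.53, 41.51, 11.55] [0.1, -0.1, 11.4] rows pos 7.0 rot 1.1
```

View pics/w10d.png

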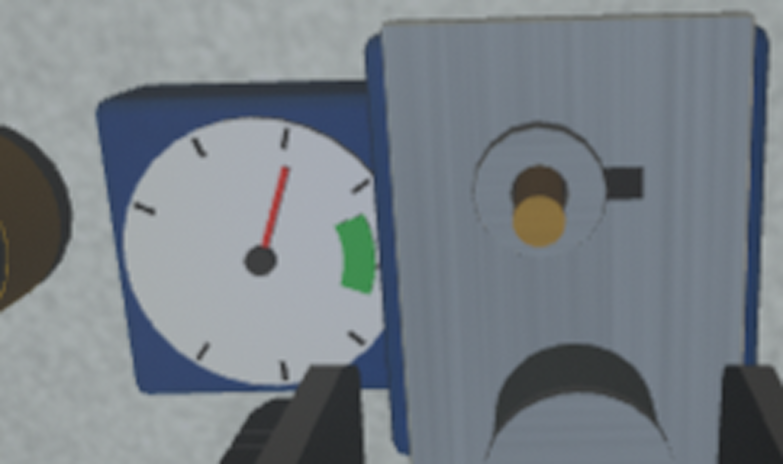

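The first ring is flat and threaded, with the pointer about 0.85 rad short of the band. Next is the ring at (548,170).

Request:
move_arm --pt "-6.5 41.5 8 0 0 11.4 90" --pt "-6.5 41.5 8 0 0 11.4 90" --pt "-6.5 41.5 8 0 0 11.4 90" --pt "-6.5 41.5 8 0 0 11.4 90" --pt "-6.5 41.5 8 0 0 11.4 90" --pt "-6.5 41.5 8 0 0 11.4 90" --pt "-6.5 41.5 11.5 0 0 11.4 90" --pt "-6.5 41.5 11.5 0 0 11.4 90" --pt "-6.5 41.5 11.5 0 0 11.4 90" --pt "-6.5 41.5 11.5 0 0 11.4 90" --pt "-6.5 41.5 11.5 0 0 11.4 90"

```text
clock: 13.15
position: [549.8, 168.8, 112.3]
ee_rot: [0.001, 1.0, 0.0, 0.001]
contact_force: [-0.5, -0.7, -0.4]
gripper_width: 55.5
```

```bash
cat >> h.py <<'E'
def rings(i,s):
    m=(i.max(2)>85).astype(np.uint8)
    cn,h=cv2.findContours(m,cv2.RETR_CCOMP,cv2.CHAIN_APPROX_NONE)
    for k,c in enumerate(cn):
        A=cv2.contourArea(c)
        if 200<A<6000 and len(c)>20:
            e=cv2.fitEllipse(c)
            if min(e[1])/max(e[1])>.8: print(np.round(e[0],1),np.round(e[1],1),A,h[0][k][3],onz('wrist',e[0],16,s).round(1))
E
python3 - <<'E'
from h import *
s,i,d=chk('w11'); rings(i,s)
go(548.4,170.5,2.3,180)
E
```

```text
13.15 [549.79 168.77 112.25] [-1.      0.0019] F [-0.51 -0.68 -0.39] w 55.5
[313.6 358.2] [41.9 47.6] 1565.5 -1 [[552.1 267.5  16. ]]
[313.5 358.4] [17.2 20.2] 271.0 10 [[552.2 267.7  16. ]]
[317.1 243.2] [51.1 52.8] 2118.0 -1 [[549.2 170.3  16. ]]
[317.1 243.5] [21.2 22.4] 370.0 15 [[549.1 170.5  16. ]]
row [0.15, 0.15, 10.99] [0.0, 0.1, -0.1] rows pos 1.8 rot 0.0
```

Request:
move_arm --pt "0.1 0.15 5 0 0 0 90" --pt "0.1 0.15 9.5 0 0 0 90" --pt "0.1 0.15 11.0 0 0 0 90" --pt "0.1 0.15 11.0 0 0 0 90" --pt "0.1 0.15 11.0 0 0 0 90" --pt "0.1 0.15 11.0 0 0 0 255" --pt "0.1 0.15 11.0 0 0 0 255" --pt "0.1 0.15 11.0 0 0 0 255" --pt "0.1 0.15 11.0 0 0 0 255" --pt "0.1 0.15 9 0 0 0 255" --pt "0.1 0.15 4 0 0 0 255" --pt "0.1 0.15 0 0 0 0 255" --pt "0.1 0.15 0 0 0 0 255" --pt "0.1 0.15 0 0 0 0 255"

```text
clock: 14.95
position: [547.5, 171.0, 111.0]
ee_rot: [0.0, 1.0, 0.0, -0.0]
contact_force: [-0.4, -0.5, -0.9]
gripper_width: 37.1
```

```bash
python3 - <<'E'
from h import *
s,i,d=chk('w12'); m,o=heldring(i,d)
for x in o: print(x, toolz(x[0],-11.7).round(2))
p=arm.camera_params('wrist'); M=np.array(p['mount'])
for uv in [(316,282),(290,311),(342,311),(316,340)]:
    n=cv2.undistortPoints(np.array(uv,float).reshape(1,1,2),np.array(p['mtx']),np.array(p['dist'],float)).ravel()
    z=np.median(d[uv[1]-1:uv[1]+2,uv[0]-1:uv[0]+2]); print(uv,z,(M@np.r_[n*z,z,1])[:3].round(1))
go(567.4,-249.5,160,191.4)
E
```

```text
14.95 [547.51 170.97 110.96] [-1.e+00  8.e-04] F [-0.38 -0.48 -0.95] w 37.1
(array([316.3, 309.7]), array([81.4, 89.5]), 5722.5, np.int32(-1)) [ 1.00e-02 -1.36e+00 -1.17e+01]
(array([316.2, 310.9]), array([37.5, 40.1]), 1179.5, np.int32(64)) [ -0.03  -0.8  -11.7 ]
(316, 282) 139.98064 [ -0.1 -14.  -11.7]
(290, 311) 143.62442 [-11.1  -0.8 -11.7]
(342, 311) 143.83551 [ 10.9  -0.6 -11.5]
(316, 340) 147.64682 [ -0.1  13.3 -11.5]
row [-2.03, -42.03, -4.94] [-0.0, -0.1, -11.4] rows pos 6.8 rot 1.1
```

View pics/w12.png

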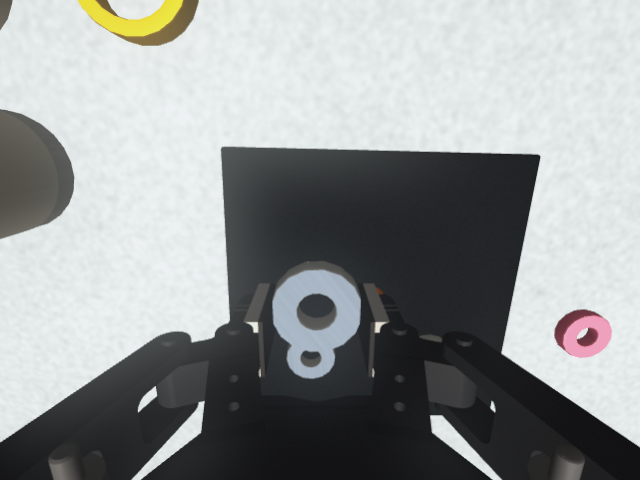

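Request:
move_arm --pt "-0.2 -3 -3 0 0 0 255" --pt "-2.0 -42.1 -4.9 0 0 -11.4 255" --pt "-2.0 -42.1 -4.9 0 0 -11.4 255" --pt "-2.0 -42.1 -4.9 0 0 -11.4 255" --pt "-2.0 -42.1 -4.9 0 0 -11.4 255" --pt "-2.0 -42.1 -4.9 0 0 -11.4 255" --pt "-2.0 -42.1 -4.9 0 0 -11.4 255" --pt "-2.0 -42.1 -4.9 0 0 -11.4 255" --pt "-2.0 -42.1 -4.9 0 0 -11.4 255" --pt "-2.0 -42.1 -4.9 0 0 -11.4 255" --pt "-2.0 -42.1 -4.9 0 0 -11.4 255" --pt "-2.0 -42.1 -4.9 0 0 -11.4 255" --pt "-2.0 -42.1 -4.9 0 0 -11.4 255"

```text
clock: 16.62
position: [568.3, -249.1, 160.5]
ee_rot: [-0.1, 0.995, -0.0, 0.0]
contact_force: [0.1, 0.6, -0.4]
gripper_width: 37.1
```

```bash
python3 - <<'E'
from h import *
s,i,d=grab('w13'); go(567.5,-250.1,122,191.4)
E
```

```text
16.62 [ 568.31 -249.1   160.51] [-0.9801 -0.1985] F [ 0.14  0.61 -0.42] w 37.1
row [0.09, -0.06, 3.85] [-0.0, 0.0, 0.0] rows pos 0.6 rot 0.0
```

Request:
move_arm --pt "0.09 -0.07 2 0 0 0 255" --pt "0.09 -0.07 3.7 0 0 0 255" --pt "0.09 -0.07 3.7 0 0 0 255" --pt "0.09 -0.07 3.7 0 0 0 255" --pt "0.09 -0.07 3.7 0 0 0 255"

```text
clock: 17.3
position: [568.0, -250.7, 124.1]
ee_rot: [-0.099, 0.995, -0.0, 0.001]
contact_force: [0.4, 0.2, -0.9]
gripper_width: 37.1
```

```bash
python3 - <<'E'
from h import *
s,i,d=grab('w14'); go(567.45,-250.1,111,191.4)
save('w14c',cv2.resize(i[220:380,220:420],None,fx=4,fy=4,interpolation=cv2.INTER_CUBIC))
E
```

```text
17.3 [ 567.96 -250.74  124.14] [-0.9803 -0.1977] F [ 0.42  0.19 -0.94] w 37.1
row [0.03, 0.07, 1.31] [-0.0, 0.1, -0.0] rows pos 0.2 rot 0.0
```

View pics/w14c.png

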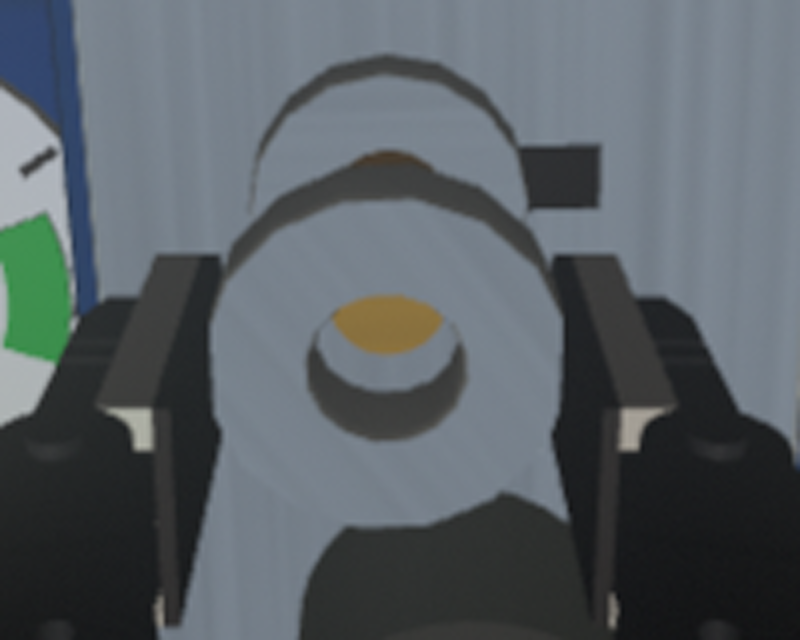

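Same picture as the first time, with the tip centred in the bore at (388,325), so I'm lowering it.

Request:
move_arm --pt "0 0.03 0.3 0 0 0 255" --pt "0 0.03 0.6 0 0 0 255" --pt "0 0.03 0.8 0 0 0 255" --pt "0 0.03 1.0 0 0 0 255" --pt "0 0.03 1.3 0 0 0 255" --pt "0 0.03 1.3 0 0 0 255"

```text
clock: 18.1
position: [567.2, -250.3, 109.9]
ee_rot: [-0.099, 0.995, 0.0, -0.0]
contact_force: [0.3, -0.5, -0.3]
gripper_width: 36.9
```

```bash
python3 - <<'E'
from h import *
chk('w15')
E
```

```text
18.1 [ 567.16 -250.29  109.92] [-0.9803 -0.1975] F [ 0.32 -0.48 -0.33] w 36.9
```

View pics/w15c.png

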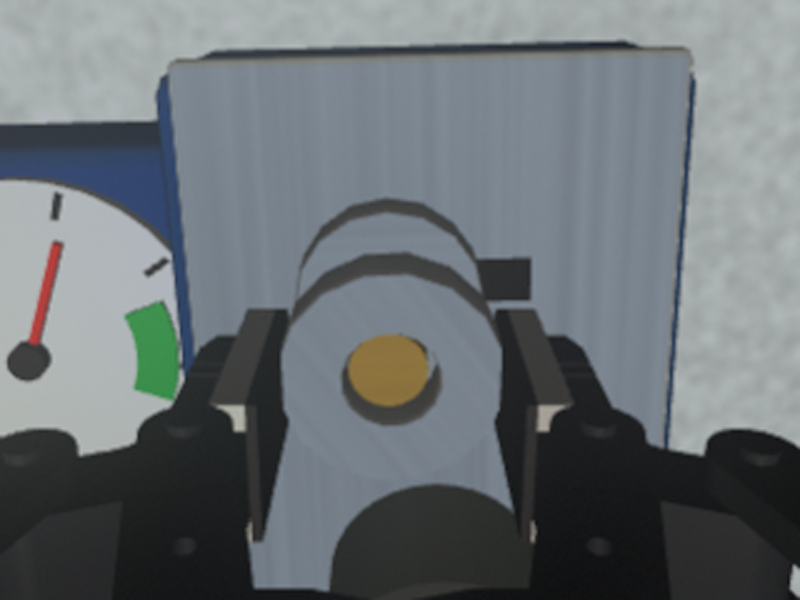

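Request:
move_arm --pt "-0.03 0 0.4 0 0 0 255" --pt "-0.03 0 0.8 0 0 0 255" --pt "-0.03 0 1.2 0 0 0 255" --pt "-0.03 0 1.6 0 0 0 255" --pt "-0.03 0 1.9 0 0 0 255" --pt "-0.03 0 2.15 0 0 0 255" --pt "-0.03 0 2.3 0 0 0 255" --pt "-0.03 0 2.3 0 0 0 255"

```text
clock: 19.15
position: [567.6, -250.3, 87.2]
ee_rot: [-0.099, 0.995, 0.0, -0.0]
contact_force: [0.2, -0.3, -1.5]
gripper_width: 37.1
```

```bash
cat >> h.py <<'E'
def hts(s,d):
    for uv in [(316,285),(300,290),(332,290),(316,200),(300,220)]:
        o,r=ray('wrist',uv,s); print(uv,(o+r[0]*np.median(d[uv[1]-2:uv[1]+3,uv[0]-2:uv[0]+3])).round(1))
E
python3 - <<'E'
from h import *
s,i,d=chk('w16'); hts(s,d)
E
```

```text
19.15 [ 567.61 -250.25   87.23] [-0.9803 -0.1975] F [ 0.21 -0.3  -1.5 ] w 37.1
(316, 285) [ 570.3 -262.6   98.8]
(300, 290) [ 576.4 -259.    98.7]
(332, 290) [ 563.4 -261.7   98.8]
(316, 200) [ 576.5 -293.4   74.6]
(300, 220) [ 582.  -282.8   74.5]
```

View pics/w16.png

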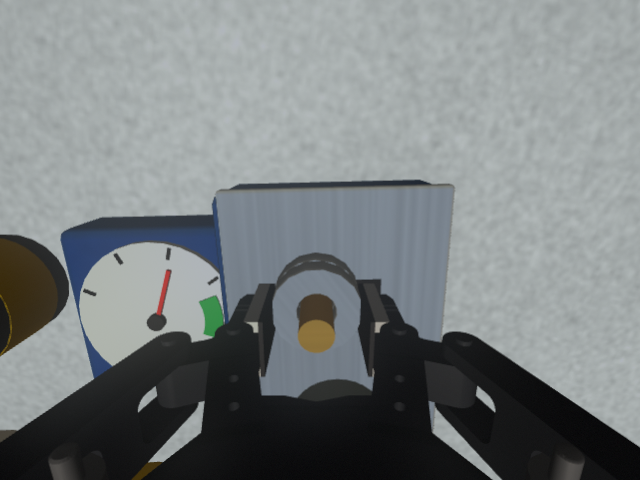

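Request:
move_arm --pt "0 0 0.1 0 0 0 255" --pt "0 0 0.18 0 0 0 255" --pt "0 0 0.18 0 0 0 255" --pt "0 0 0.18 0 0 0 90" --pt "0 0 0.18 0 0 0 90" --pt "0 0 0.18 0 0 0 90" --pt "0 0 0.18 0 0 0 90" --pt "0 0 -2 0 0 0 90" --pt "0 0 -6 0 0 0 90" --pt "0 0 -10 0 0 0 90" --pt "0 0 -14 0 0 0 90" --pt "0 0 -14 0 0 0 90" --pt "0 0 -14 0 0 0 90"

```text
clock: 20.82
position: [567.2, -250.0, 226.8]
ee_rot: [-0.099, 0.995, 0.0, -0.0]
contact_force: [-0.5, -0.6, 0.8]
gripper_width: 55.3
```

```bash
python3 - <<'E'
from h import *
s,i,d=chk('w17'); save('w17d',cv2.resize(i[160:320,130:400],None,fx=2.9,fy=2.9,interpolation=cv2.INTER_CUBIC))
hts(s,d)
go(552.0,268.5,110,180)
E
```

```text
20.82 [ 567.16 -250.02  226.78] [-0.9804 -0.1972] F [-0.54 -0.6   0.78] w 55.3
(316, 285) [ 556.5 -196.7   85.3]
(300, 290) [ 569.3 -183.3   72.6]
(332, 290) [ 543.7 -202.1  102.2]
(316, 200) [ 571.3 -270.6   74. ]
(300, 220) [ 581.7 -255.5   96.8]
row [-8.78, 51.11, 11.66] [0.1, -0.1, 11.4] rows pos 8.5 rot 1.1
```

View pics/w17d.png

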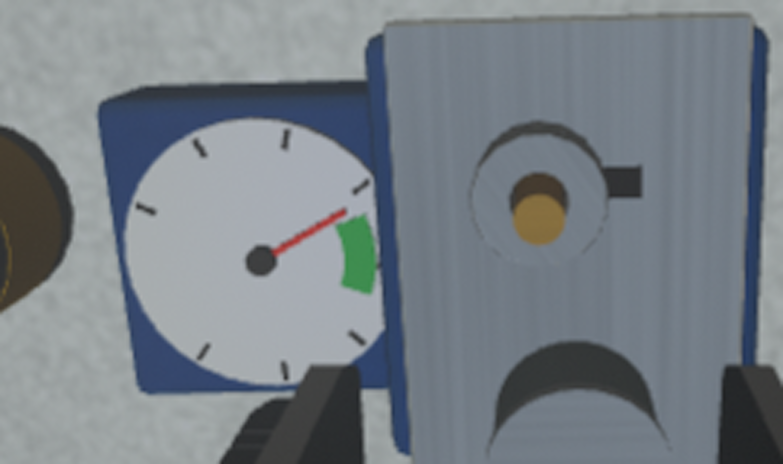

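The pointer is at about 59° against a band start of about 66°, i.e. still roughly 0.11 rad short. A third ring should bring it to about 2.9 rad, inside the band.

Request:
move_arm --pt "-8.8 51.1 8 0 0 11.4 90" --pt "-8.8 51.1 8 0 0 11.4 90" --pt "-8.8 51.1 8 0 0 11.4 90" --pt "-8.8 51.1 8 0 0 11.4 90" --pt "-8.8 51.1 8 0 0 11.4 90" --pt "-8.8 51.1 8 0 0 11.4 90" --pt "-8.8 51.1 8 0 0 11.4 90" --pt "-8.8 51.1 8 0 0 11.4 90" --pt "-8.8 51.1 11.5 0 0 11.4 90" --pt "-8.8 51.1 11.5 0 0 11.4 90" --pt "-8.8 51.1 11.5 0 0 11.4 90" --pt "-8.8 51.1 11.5 0 0 11.4 90" --pt "-8.8 51.1 11.5 0 0 11.4 90"

```text
clock: 22.5
position: [553.6, 267.4, 113.5]
ee_rot: [0.001, 1.0, 0.001, 0.001]
contact_force: [-0.4, -0.3, 0.2]
gripper_width: 55.1
```

```bash
python3 - <<'E'
from h import *
s,i,d=chk('w18'); rings(i,s)
go(552.0,268.0,2.3,180)
E
```

```text
22.5 [553.61 267.37 113.51] [-1.      0.0015] F [-0.36 -0.27  0.23] w 55.1
[449.7 247.7] [48.8 54.9] 2103.5 -1 [[455.2 272.9  16. ]]
[449.4 248.1] [20.  21.8] 339.5 17 [[455.4 273.2  16. ]]
[318.2 242. ] [50.9 52.7] 2103.0 -1 [[552.1 268.4  16. ]]
[318.2 242.3] [21.1 22.4] 368.5 19 [[552.2 268.6  16. ]]
[388.7 174.8] [26.1 28. ] 570.5 -1 [[503.3 219.8  16. ]]
row [0.17, 0.04, 11.11] [0.1, 0.1, -0.1] rows pos 1.8 rot 0.0
```

Request:
move_arm --pt "0.12 0.12 5 0 0 0 90" --pt "0.12 0.12 9.5 0 0 0 90" --pt "0.12 0.12 11.1 0 0 0 90" --pt "0.12 0.12 11.1 0 0 0 90" --pt "0.12 0.12 11.1 0 0 0 90" --pt "0.12 0.12 11.1 0 0 0 255" --pt "0.12 0.12 11.1 0 0 0 255" --pt "0.12 0.12 11.1 0 0 0 255" --pt "0.12 0.12 11.1 0 0 0 255" --pt "0.12 0.12 9 0 0 0 255" --pt "0.12 0.12 4 0 0 0 255" --pt "0.12 0.12 0 0 0 0 255" --pt "0.12 0.12 0 0 0 0 255" --pt "0.12 0.12 0 0 0 0 255"

```text
clock: 24.3
position: [551.1, 268.9, 111.8]
ee_rot: [0.0, 1.0, -0.0, -0.001]
contact_force: [-0.7, 1.6, -1.5]
gripper_width: 37.4
```

```bash
python3 - <<'E'
from h import *
s,i,d=chk('w19'); m,o=heldring(i,d)
for x in o: print(x, toolz(x[0],-11.7).round(2))
p=arm.camera_params('wrist'); M=np.array(p['mount'])
for uv in [(316,282),(290,311),(342,311),(316,340)]:
    n=cv2.undistortPoints(np.array(uv,float).reshape(1,1,2),np.array(p['mtx']),np.array(p['dist'],float)).ravel()
    z=np.median(d[uv[1]-1:uv[1]+2,uv[0]-1:uv[0]+2]); print(uv,z,(M@np.r_[n*z,z,1])[:3].round(1))
go(567.5,-250.2,160,191.4)
E
```

```text
24.3 [551.07 268.9  111.8 ] [-1.e+00  7.e-04] F [-0.72  1.57 -1.53] w 37.4
(array([316.2, 309.7]), array([81.5, 89.7]), 5728.5, np.int32(-1)) [ -0.03  -1.36 -11.7 ]
(array([316.2, 310.7]), array([37.1, 40. ]), 1163.5, np.int32(101)) [ -0.03  -0.9  -11.7 ]
(316, 282) 140.34644 [ -0.1 -13.8 -11.3]
(290, 311) 143.70659 [-11.1  -0.7 -11.6]
(342, 311) 143.86717 [ 10.9  -0.6 -11.5]
(316, 340) 147.44627 [ -0.1  13.2 -11.7]
row [-1.69, -51.89, -4.84] [-0.1, -0.1, -11.4] rows pos 8.3 rot 1.1
```

View pics/w19.png

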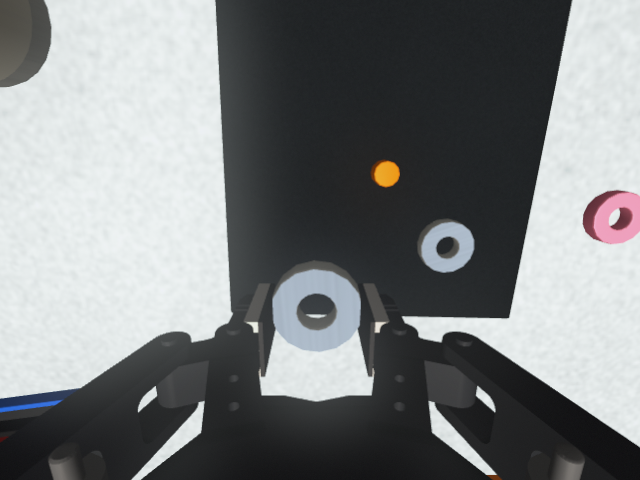

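The third ring is held flat at (316,311), so I'm carrying it to the post.

Request:
move_arm --pt "-0.2 -4 -3 0 0 0 255" --pt "-1.7 -51.9 -4.8 0 0 -11.4 255" --pt "-1.7 -51.9 -4.8 0 0 -11.4 255" --pt "-1.7 -51.9 -4.8 0 0 -11.4 255" --pt "-1.7 -51.9 -4.8 0 0 -11.4 255" --pt "-1.7 -51.9 -4.8 0 0 -11.4 255" --pt "-1.7 -51.9 -4.8 0 0 -11.4 255" --pt "-1.7 -51.9 -4.8 0 0 -11.4 255" --pt "-1.7 -51.9 -4.8 0 0 -11.4 255" --pt "-1.7 -51.9 -4.8 0 0 -11.4 255" --pt "-1.7 -51.9 -4.8 0 0 -11.4 255" --pt "-1.7 -51.9 -4.8 0 0 -11.4 255" --pt "-1.7 -51.9 -4.8 0 0 -11.4 255" --pt "-1.7 -51.9 -4.8 0 0 -11.4 255"

```text
clock: 26.1
position: [568.9, -249.0, 160.5]
ee_rot: [-0.1, 0.995, -0.0, 0.0]
contact_force: [0.2, -0.0, -1.3]
gripper_width: 37.1
```

```bash
python3 - <<'E'
from h import *
s,i,d=grab('w20'); go(567.5,-250.1,122,191.4)
E
```

```text
26.1 [ 568.88 -248.99  160.48] [-0.9801 -0.1986] F [ 0.21 -0.01 -1.29] w 37.1
row [0.15, -0.07, 3.85] [-0.0, 0.0, 0.0] rows pos 0.6 rot 0.0
```

Request:
move_arm --pt "0.13 -0.05 2 0 0 0 255" --pt "0.13 -0.05 3.8 0 0 0 255" --pt "0.13 -0.05 3.8 0 0 0 255" --pt "0.13 -0.05 3.8 0 0 0 255" --pt "0.13 -0.05 3.8 0 0 0 255" --pt "0.13 -0.05 3.8 0 0 0 255"

```text
clock: 26.9
position: [567.9, -250.6, 123.0]
ee_rot: [-0.099, 0.995, -0.0, 0.001]
contact_force: [0.1, 0.2, -1.4]
gripper_width: 37.4
```

```bash
python3 - <<'E'
from h import *
s,i,d=grab('w21'); go(567.45,-250.2,110,191.4)
save('w21c',cv2.resize(i[220:380,220:420],None,fx=4,fy=4,interpolation=cv2.INTER_CUBIC))
E
```

```text
26.9 [ 567.87 -250.56  123.05] [-0.9803 -0.1976] F [ 0.1   0.24 -1.41] w 37.4
row [0.03, 0.04, 1.29] [-0.0, 0.1, -0.0] rows pos 0.2 rot 0.0
```

View pics/w21c.png

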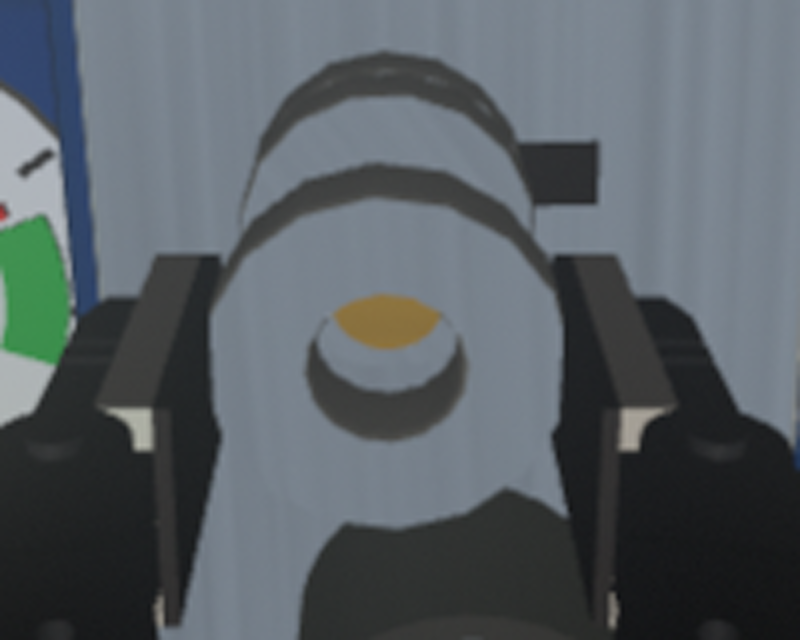

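The tip is centred in the bore again at (387,322), so I'm lowering.

Request:
move_arm --pt "0 0.02 0.3 0 0 0 255" --pt "0 0.02 0.6 0 0 0 255" --pt "0 0.02 0.8 0 0 0 255" --pt "0 0.02 1.0 0 0 0 255" --pt "0 0.02 1.3 0 0 0 255" --pt "0 0.02 1.3 0 0 0 255"

```text
clock: 27.7
position: [567.3, -250.2, 108.9]
ee_rot: [-0.099, 0.995, 0.0, -0.0]
contact_force: [-0.3, 0.3, -1.7]
gripper_width: 37.2
```

```bash
python3 - <<'E'
from h import *
s,i,d=chk('w22'); hts(s,d)
E
```

```text
27.7 [ 567.29 -250.24  108.94] [-0.9803 -0.1975] F [-0.27  0.28 -1.71] w 37.2
(316, 285) [ 570.  -262.6  120.5]
(300, 290) [ 576.1 -259.1  120.5]
(332, 290) [ 563.1 -261.7  120.7]
(316, 200) [ 575.4 -289.6   72.8]
(300, 220) [ 581.7 -277.3   72.6]
```

View pics/w22c.png

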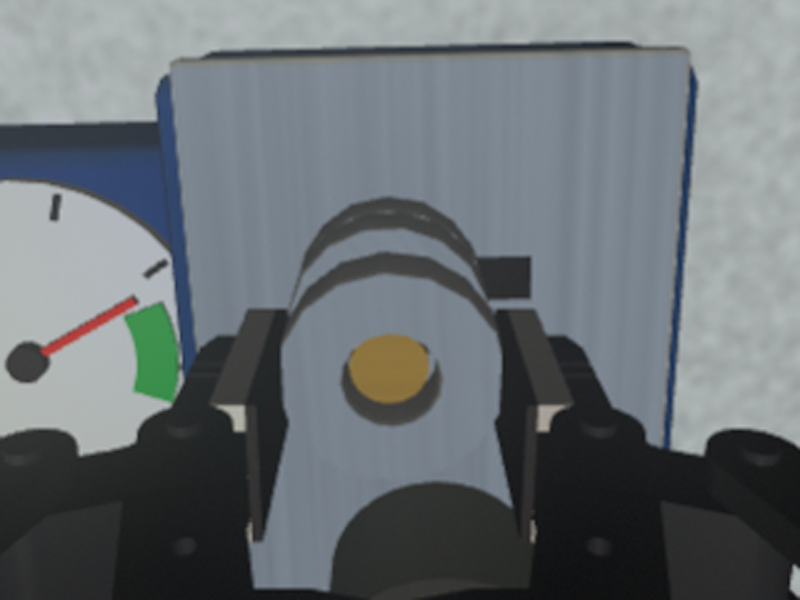

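Request:
move_arm --pt "0 0 0.4 0 0 0 255" --pt "0 0 0.8 0 0 0 255" --pt "0 0 1.05 0 0 0 255" --pt "0 0 1.2 0 0 0 255" --pt "0 0 1.2 0 0 0 255" --pt "0 0 1.2 0 0 0 255"

```text
clock: 28.5
position: [567.6, -250.3, 97.5]
ee_rot: [-0.099, 0.995, -0.0, 0.0]
contact_force: [-0.1, 0.6, -1.3]
gripper_width: 37.1
```

```bash
python3 - <<'E'
from h import *
s,i,d=chk('w23'); hts(s,d)
E
```

```text
28.5 [ 567.59 -250.31   97.46] [-0.9803 -0.1976] F [-0.14  0.61 -1.27] w 37.1
(316, 285) [ 570.3 -262.7  109.1]
(300, 290) [ 576.4 -259.1  109. ]
(332, 290) [ 563.4 -261.8  109.1]
(316, 200) [ 576.1 -291.5   72.5]
(300, 220) [ 582.  -280.    72.5]
```

View pics/w23.png

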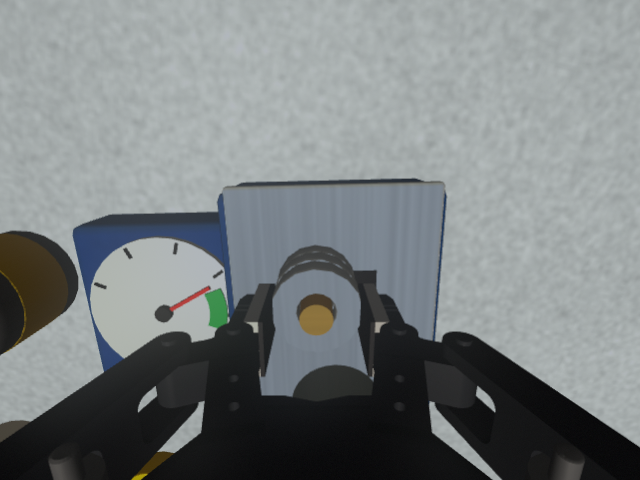

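Request:
move_arm --pt "0 0 0.1 0 0 0 255" --pt "0 0 0.2 0 0 0 255" --pt "0 0 0.22 0 0 0 255" --pt "0 0 0.22 0 0 0 255" --pt "0 0 0.22 0 0 0 90" --pt "0 0 0.22 0 0 0 90" --pt "0 0 0.22 0 0 0 90" --pt "0 0 0.22 0 0 0 90" --pt "0 0 -2 0 0 0 90" --pt "0 0 -6 0 0 0 90" --pt "0 0 -10 0 0 0 90" --pt "0 0 -13 0 0 0 90" --pt "0 0 -13 0 0 0 90" --pt "0 0 -13 0 0 0 90" --pt "0 0 -13 0 0 0 90"

```text
clock: 30.42
position: [566.8, -250.1, 225.7]
ee_rot: [-0.099, 0.995, 0.001, -0.001]
contact_force: [-0.1, 0.7, 0.7]
gripper_width: 55.4
```

```bash
python3 - <<'E'
from h import *
s,i,d=chk('w24'); save('w24d',cv2.resize(i[160:320,130:400],None,fx=2.9,fy=2.9,interpolation=cv2.INTER_CUBIC))
j,_=arm.get_image('side'); save('s24',j)
for uv in [(300,228),(332,228),(316,250),(316,185),(350,180)]:
    o,r=ray('wrist',uv,s); print(uv,(o+r[0]*np.median(d[uv[1]-2:uv[1]+3,uv[0]-2:uv[0]+3])).round(1))
E
```

```text
30.43 [ 566.8  -250.08  225.72] [-0.9803 -0.1974] F [-0.15  0.73  0.74] w 55.4
(300, 228) [ 579.9 -251.8  106.9]
(332, 228) [ 555.1 -256.7  106.6]
(316, 250) [ 563.8 -236.2  106.3]
(316, 185) [ 573.1 -283.1   70.3]
(350, 180) [ 545.2 -293.1   70.9]
```

View pics/w24d.png

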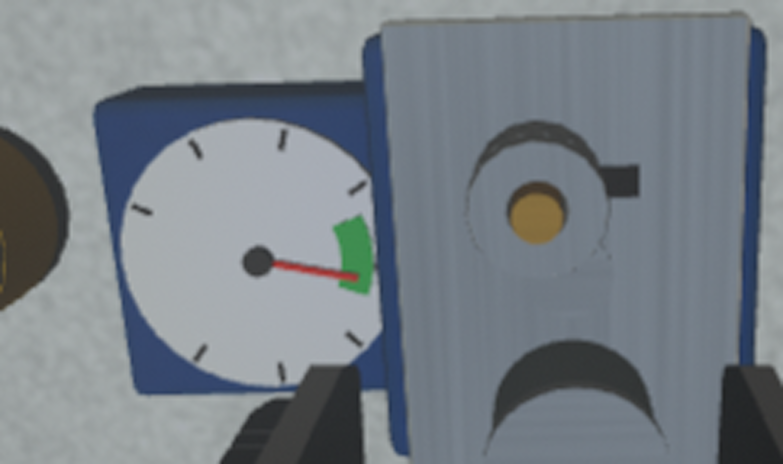

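View pics/s24.png

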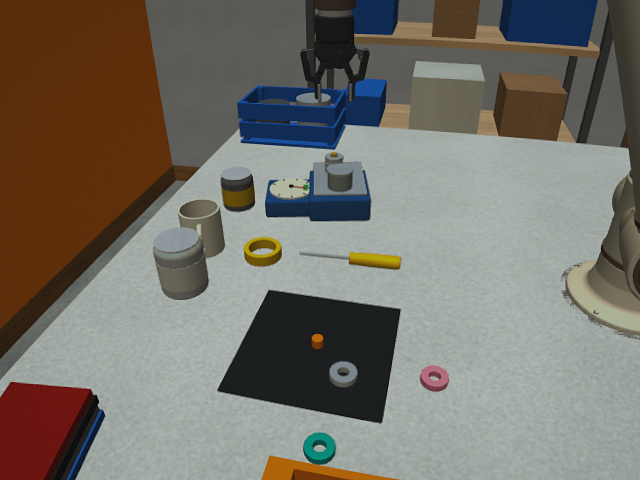

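The pointer tip at (357,276) is inside the green band, at about 99° of 66–106°. The top ring is level, the fourth ring is on the mat, and nothing else has moved. I'll take one more frame to confirm the pointer is still, then hand in.

Request:
move_arm --pt "0 0 0 0 0 0 90" --pt "0 0 0 0 0 0 90" --pt "0 0 0 0 0 0 90" --pt "0 0 0 0 0 0 90"

```text
clock: 31.02
position: [567.5, -250.3, 227.4]
ee_rot: [-0.099, 0.995, -0.0, 0.0]
contact_force: [0.6, 0.8, -0.6]
gripper_width: 55.3
```

```bash
python3 - <<'E'
from h import *
a=cv2.imread('pics/w24.png'); s,i,d=grab('w25')
def red(i):
    h=cv2.cvtColor(i,cv2.COLOR_BGR2HSV); m=((h[...,0]<6)|(h[...,0]>174))&(h[...,1]>140)&(h[...,2]>90); m[:160]=0;m[320:]=0;m[:,:170]=0;m[:,270:]=0
    ys,xs=np.nonzero(m); v=cv2.fitLine(np.c_[xs,ys].astype(np.float32),cv2.DIST_L2,0,.01,.01).ravel(); return len(xs),v.round(2)
print(red(a),red(i)); arm.job_done()
E
```

```text
31.02 [ 567.51 -250.3   227.36] [-0.9803 -0.1975] F [ 0.65  0.8  -0.64] w 55.3
(45, array([9.900e-01, 1.700e-01, 2.384e+02, 2.530e+02], dtype=float32)) (45, array([9.9000e-01, 1.6000e-01, 2.4036e+02, 2.5302e+02], dtype=float32))
the job is handed in; nothing more can be done
```

I threaded three grey steel rings, one at a time, over the post, lowered each until it lay flat, and let go. I then handed the job in at 31 s. The fourth ring is still on the mat, and I left the pink and turquoise look-alikes alone.

**Pointer:** it was well short of the band after the first ring and about 0.1 rad short after the second. After the third it rests at about 2.9 rad, and the green band runs from 2.31 to 3.08. Its angle was the same in two frames 0.6 s apart.

**Rings on the post:** the stack measures about 36 mm above the pan, and the top ring is level to within the depth camera's noise.

**Scale load and gripper:** the wrist force stayed below about 2.5 N in the readings I took during the work. I did not measure the force on the scale directly. The gripper is open and clear, about 120 mm above the stack.

**Checks that disagreed:** no check failed. The top and wrist cameras agreed to about 1 mm, and the post was first placed from the wrist pictures, without having to feel for it.

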